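# Latch the hatch cover on the dust box

## Robot

A 6-joint arm with a two-finger parallel gripper is mounted at the origin on the work surface. World frame = base frame: x ahead of the robot, y to its left, z up, the work surface at z = 0. Lengths are in m, angles in rad, forces in N, time in s.
With the tool pointing down it reaches from about 0.375 to 0.9 m from the base axis. Payload 3.1 kg.
Tool frame: the origin (TCP) lies on the front face of the gripper's body, between the roots of the fingers; the fingertips stand 70 mm ahead of it and the grasp point (between the pads) lies 51 mm ahead of it; z points along the fingers, y is the line along which they close (so a half turn about z gives the same grasp; the last joint's range is limited). The gripper opens to 87 mm and grips with 3 to 60 N. Pads are 19 mm wide; open, the fingers measure 117 mm over their backs; the gripper's body (75 mm by 190 mm) begins 51 mm behind the grasp point.
Start: joints at [-1.288, 0.527, 1.433, -0, 1.181, -0.178], TCP at [0.278, -0.559, 0.292] pointing down, gripper open.
Joint ranges: [-3.08, 3.08], [-0.75, 2.2], [0.22, 2.44], [-1.43, 4.57], [0, 2.65], [-2.85, 2.85]. Speed limits (rad/s): [2.79, 2.79, 3.14, 3.14, 3.14, 3.14].

## Interface

Orientations are given as a 3x3 rotation matrix whose columns are the frame's x, y, z axes.
In Python, from plant import bot gives the robot as it stands.
- The arm moves only by the shell command python3 -m inch 'ROWS' [OPENING] [FORCE]. ROWS is JSON, a list of rows, each an object with "dp": the shift along the world's x, y, z in units of 30 mm (1.0 is 30 mm), a list of three; "delta_rot": the turn, a rotation vector about the world's x, y, z in units of 5 degrees (1.0 is 5 degrees), a list of three. In form: [{"dp": [tx, ty, tz], "delta_rot": [ax, ay, az]}, ...]. A call has 1 to 10 rows; each row is the pose to reach, as a shift and turn from the pose commanded when the call began; what a row does not reach only later rows make up. A row lasts 1/10 s, in which the tool goes at most 50 mm and 8.59 degrees, less where a joint would pass 70% of its speed; a pose out of reach is approached as far as the arm can. A call with a gripper value outside its range is refused whole. OPENING is the gripper command: -1 is shut, 1 is fully open, values between are in proportion, set as the call begins (- or left out, the last holds). The fingers move at their own pace and stop on an object; FORCE is the grip in N (left out, the last holds). Time passes only in rows, so rows that repeat a pose let the fingers close. It gives the time, the measured TCP pose, the force, the opening and the grip force at its end, in the units of the state.
- bot.read_state(): the state, without advancing time (a new reading comes with each control period).
- bot.camera(name): name is "side" or "top" or "wrist"; returns a dict with "color" (480x640x3 uint8, red, green, blue), "mtx" (3x3 intrinsics, pixels), "rvec" (rotation vector, rad) and "tvec" (3), from world to camera coordinates, as OpenCV has them. Camera axes: x right, y down, z forward; pixel columns grow to the right and rows downward; lengths in m; the calibration is good to about 2 mm. The wrist camera is an equidistant fisheye: a pixel r from the principal point sees the ray r / f radians off the axis. A picture is of the moment at which its call begins. There is no depth.
- bot.finish_job(): hands the job in; it is judged then, once.
Trained networks look in a picture, given as the dict that the camera call returned (one of the last four; its "shot" number tells which), for a name from the list of things; names that differ only in an ending like _2 or _b are one class to them, and where a whole thing is asked for, a point or a joint stands for the part that bears it (a point fixed in the world has none). Each returns a list of dicts, best first, with "score" (0 to 1); they miss things now and then, are a little off and sometimes report something else, mostly with a low value. They report only what shows in the picture. A call takes as long as a camera call. They do not tell look-alikes from the thing itself.
- bot.look_for(picture, name): "uv" ([column, row] in pixels, amid what is visible of it).
- bot.spot_point(picture, name): "uv" ([column, row] in pixels: a listed point, or the origin of a listed thing).
The state is a dict: "time_s": time; "joints": joint angles; "dq": joint speeds; "joint_torque": joint torques, N m; "tool_pos": TCP position; "eef_rot": TCP orientation; "ft_force": force on the tool from outside, world axes, zero at the start; "moment": the same for the moment, N m; "finger_gap": opening from 0.0 (shut) to 1.0 (fully open); "grasp_force": force on a finger pad.
Only numpy, scipy, OpenCV 4.12 (cv2) and the standard library are available. Lean on these libraries where they do the work, as an engineer would, in place of code of your own. Each camera call takes 0.05 s, during which the arm holds its last target. There are 200 camera calls.

## Task

Close the dust box: draw the steel hatch cover out from under the low green stand by its free end until it is wholly clear, set it flat on the table and let go; then take it again by the rib near its balance point, carry it level and lay it gently, without dropping it, fully home in the recess of the dust box, horned end towards the latch. Swing the latch's loop over so that its bar drops behind both horns, then push the lever over and down, past its dead centre, until it stays locked by the spring of the loop. Leave the other things on the table where they are.

Things in the scene. Friction and masses are not known exactly. Their poses are not given: they have to be found in the camera images.
- cover: The hatch cover: bare steel plate 230 mm (x) x 80 mm (y) x 8 mm, origin at the centre of its underside, z up; rib, keeper horns (-x end) and hose collar (+x end) on top. 0.47 to 0.75 kg, lopsided: it balances somewhere between x = +23 and +49 mm. Starts flat on the table, collar end under the stand, about 155 mm of its keeper end sticking out beyond the stand's edge
- rib_mid (a point): middle of the top of the cover's straight lifting rib, which runs along the cover's centre line: 12 mm wide, from x = -30 to +62 mm of the cover, 30 mm high on the plate (top 38 mm over the underside)
- collar_top (a point): top centre of the round cast collar on the cover at x = +90 mm: 46 mm across on a 54 mm foot, closed, top 53 mm over the underside; of unknown weight, 0.12 to 0.4 kg
- throat (a point): on the cover at x = -92 mm, y = 0, 12 mm over the underside: where the middle of the loop's bar lies when pulled home in the keeper. Keeper: two dark horns at y = -16 and +16 mm, each 8 mm wide, x = -104 to -96 mm, top 28 mm over the underside, with 5 mm thick lips reaching to x = -88 mm, 15 mm free between plate and lip; the bar must drop beyond the lips (on their +x side)
- stand: low green steel stand, fixed: top 140 mm (x) x 240 mm (y), its underside 100 mm above the table, four legs 14 mm square at the corners, a black bin on it up to 158 mm. Origin on the table below its centre; the edge under which the cover sticks out is its -x edge, at x = -70 mm
- dust_box: grey steel dust box, fixed: x = -158 to +130 mm, 108 mm wide in y, top 70 mm above the table; origin on the table under the middle of the recess, z up. The draw latch is on its top at the -x end, mid-width
- recess (a point): centre of the floor of the recess on the dust box, 70 mm above the table: 237 x 85 mm, rim 6 mm high and 7 mm thick. The cover belongs here, its x axis along the box's x axis, so that the keeper points to the latch
- lever (a joint): latch lever. 0: fully open, handle upright; growing, it tips outwards (to -x of the box) and down; 1.57: handle level; 2.53: stop, folded down beside the end of the box. Dead centre of the hooked latch is near 2.3. Handle 22 mm wide, 6 mm thick, 52 mm long from the axis. Friction (0.12 N m) holds it where it is left; starts at 0 to 0.35
- lever_axis (a point): the lever's hinge axis (along the box's y) at mid-width: x = -150 mm of the box, 86 mm above the table
- lever_tip (a point): on the middle of the lever's handle, 50 mm from the lever's axis
- loop (a joint): hinge of the wire loop on the lever. The loop's elevation in the box's x-z plane (0: level, pointing to +x of the box; 1.57: straight up; more: leaning outwards, to -x) is joint lever + joint loop. Turns almost freely and falls by its own weight; stop at 1.9, on which it may lean at the start
- loop_axis (a point): pivot of the loop on the lever, at mid-width: 24 mm from the lever's axis; with the lever at 0 it is 15.4 mm in the box's +x and 18.4 mm above that axis, and it turns with the lever
- bail: sprung outer part of the wire loop: two 6 mm wires 64 mm apart, closed by an 8 mm cross bar 74 mm from the loop's pivot; origin on the pivot, x along the loop to the bar. Stretches along x up to 12 mm, 3 N per mm
- loop_bar (a point): middle of the loop's cross bar, root of the thumb tab
- loop_tab (a point): end of the thumb tab, which stands in the middle of the bar square to the loop (along z of body bail): 10 mm wide in y, 8 mm thick, 45 mm long from the bar's axis; upright when the loop lies level over the cover. Pinch it across its 10 mm to swing the loop; it fits between the horns
- last: bystander: grey plastic shoe last, 210 x 62 mm, 92 mm high, standing on its sole; origin on its underside
- can: bystander: round glue can, 72 mm across, 100 mm high; origin on its underside
- hammer: bystander: hammer 230 mm long, lying
- tin: bystander: open round steel cup, 68 mm across, 70 mm high; origin on its underside
- sole: bystander: black shoe sole, 250 x 75 mm, 18 mm high at the heel, lying; origin on its underside
- screwdriver: bystander: screwdriver 190 mm long, lying
- wax: bystander: brown block 80 x 45 x 30 mm; origin on its underside
Things that resemble listed ones, but are neither listed nor needed, are in the scene too. What is shaped like the cover but purple is not meant.

How it is judged:
By the outcome, as a careful person would: the job done as asked, in the order asked, and still so for the second after the job is handed in, with the robot touching nothing.
It also fails if it takes over 72 s, if anything falls off the work surface, if the arm or the gripper's body presses on something with over 40 N, if the wrist force passes 120 N, or if a joint passes its speed limit or range.

## Working session

There is one attempt and no reset: what is moved stays moved. The work goes in short steps, Python scripts to look and compute and a shell command to move; the robot and the scene stay as the last step left them, time stands still between calls to the robot, and variables do not carry over. Pictures are saved under pics/ and viewed, at most 10 in all, crops included, and the job is handed in when it is done.

```bash
ls; mkdir -p pics
cat > h.py <<'E'
import numpy as np, cv2
from plant import bot
def ray(p,uv):
    R=cv2.Rodrigues(np.array(p["rvec"],float))[0]; t=np.array(p["tvec"],float).ravel(); K=np.array(p["mtx"])
    x=(uv[0]-K[0,2])/K[0,0]; y=(uv[1]-K[1,2])/K[1,1]
    if p.get("fish"):
        r=np.hypot(x,y); d=np.array([x/r*np.sin(r),y/r*np.sin(r),np.cos(r)]) if r>1e-9 else np.array([0,0,1.])
    else: d=np.array([x,y,1.]); d/=np.linalg.norm(d)
    return -R.T@t, R.T@d
def at_z(p,uv,z):
    c,d=ray(p,uv); return c+d*(z-c[2])/d[2]
def proj(p,X):
    R=cv2.Rodrigues(np.array(p["rvec"],float))[0]; t=np.array(p["tvec"],float).ravel(); K=np.array(p["mtx"])
    c=R@np.array(X,float)+t
    if p.get("fish"):
        th=np.arctan2(np.hypot(c[0],c[1]),c[2]); n=np.hypot(c[0],c[1])+1e-12; c=np.array([c[0]/n*th,c[1]/n*th,1])
    return K[0,0]*c[0]/c[2]+K[0,2],K[1,1]*c[1]/c[2]+K[1,2]
def tri(pa,ua,pb,ub):
    (a,d),(b,e)=ray(pa,ua),ray(pb,ub)
    s=np.linalg.lstsq(np.stack([d,-e],1),b-a,rcond=None)[0]
    return (a+s[0]*d+b+s[1]*e)/2, np.linalg.norm(a+s[0]*d-b-s[1]*e)
def cam(n):
    p=bot.camera(n); p["fish"]=(n=="wrist"); return p
def save(p,f): cv2.imwrite("pics/"+f,cv2.cvtColor(p["color"],cv2.COLOR_RGB2BGR))
E
cat > a.py <<'E'
from h import *
np.set_printoptions(precision=3,suppress=True)
a=cam("top");b=cam("side");save(a,"top0.png");save(b,"side0.png")
for p,n in((a,"top"),(b,"side")):
    print(n,ray(p,(320,240))[0])
    for k in "cover rib_mid collar_top throat stand dust_box recess lever_axis lever_tip loop_axis loop_bar loop_tab".split():
        print(k,[(np.round(r["uv"]).astype(int).tolist(),round(r["score"],2)) for r in bot.spot_point(p,k)[:3]])
E
python3 a.py
```

```text
pics
top [ 0.337 -0.132  1.475]
cover [([362, 236], 0.88), ([484, 316], 0.74)]
rib_mid [([366, 234], 0.56), ([491, 314], 0.55)]
collar_top [([504, 289], 0.91), ([179, 294], 0.63)]
throat [([468, 345], 0.77), ([336, 260], 0.75), ([234, 197], 0.39)]
stand [([395, 218], 0.75)]
dust_box [([212, 249], 0.81)]
recess [([208, 246], 0.87), ([140, 241], 0.61)]
lever_axis [([144, 245], 0.77), ([206, 244], 0.33)]
lever_tip [([118, 242], 0.63), ([140, 242], 0.61), ([149, 246], 0.25)]
loop_axis [([150, 246], 0.6), ([137, 238], 0.21)]
loop_bar [([138, 239], 0.57)]
loop_tab [([123, 242], 0.75), ([446, 238], 0.49)]
side [-0.317  0.756  0.85 ]
cover [([474, 231], 0.86), ([344, 249], 0.52)]
rib_mid [([471, 215], 0.96), ([344, 236], 0.61), ([236, 368], 0.39)]
collar_top [([461, 199], 0.76), ([346, 236], 0.52), ([343, 216], 0.43)]
throat [([345, 264], 0.58), ([489, 243], 0.56)]
stand [([239, 370], 0.21)]
dust_box [([236, 324], 0.57)]
recess [([234, 299], 0.83)]
lever_axis [([174, 328], 0.71), ([346, 215], 0.67)]
lever_tip [([168, 308], 0.79)]
loop_axis [([174, 317], 0.57)]
loop_bar [([169, 292], 0.79)]
loop_tab [([150, 302], 0.58), ([231, 299], 0.35), ([345, 262], 0.31)]
```

View pics/top0.png

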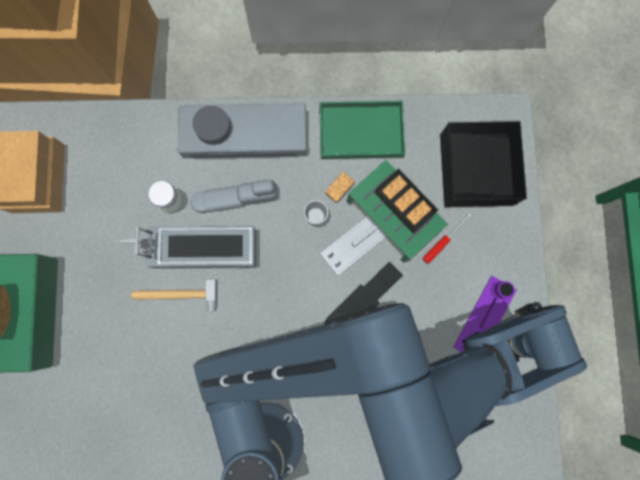

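View pics/side0.png

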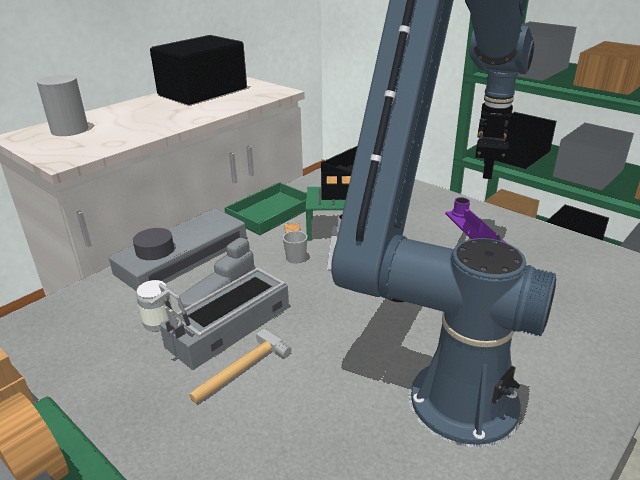

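The top view shows the bare steel plate at about (350,248), with its keeper end at (336,260), under the green stand at (397,210). The purple one at (487,312) is the decoy. The dust box is at (205,247) with the latch at its left end (145,243). The grey block at (242,130) has no recess or latch.

Two candidates for the cover: the steel plate at (350,248), which is bare steel and lies under the green stand, so it fits; and the plate at (487,312), which is purple and not meant. I'll confirm this in a crop.

```bash
cat > b.py <<'E'
from h import *
np.set_printoptions(precision=3,suppress=True)
a=cam("top");b=cam("side")
im=cv2.cvtColor(a["color"],cv2.COLOR_RGB2BGR)
c1=cv2.resize(im[215:285,115:265],None,fx=4,fy=4,interpolation=cv2.INTER_CUBIC)
c2=cv2.resize(im[190:290,310:460],None,fx=4,fy=4,interpolation=cv2.INTER_CUBIC)[:300]
cv2.imwrite("pics/crop1.png",np.vstack([c1,c2]))
for n,uv,z in [("throat",(336,260),.012),("coverc",(362,236),0),("recess",(208,246),.07),("box",(212,249),0),("leveraxis",(144,245),.086),("stand",(395,218),0),("rib",(366,234),.038)]: print(n,at_z(a,uv,z))
print(proj(a,(0.5,0,0)),proj(a,(0.6,0,0)))
for n,u,v in [("tip",(118,242),(168,308)),("bar",(138,239),(169,292)),("tab",(123,242),(150,302)),("lax",(150,246),(174,317)),("axis",(144,245),(174,328)),("rec",(208,246),(234,299))]: print(n,*tri(a,u,b,v))
E
python3 b.py
```

```text
throat [ 0.484 -0.205  0.012]
coverc [ 0.552 -0.282  0.   ]
recess [0.524 0.141 0.07 ]
box [0.525 0.143 0.   ]
leveraxis [0.529 0.307 0.086]
stand [ 0.602 -0.378  0.   ]
rib [ 0.552 -0.289  0.038]
(np.float64(262.8194289260998), np.float64(256.62099235309125)) (np.float64(262.48324910052844), np.float64(221.67591287424088))
tip [0.513 0.33  0.171] 0.03810550047252919
bar [0.531 0.293 0.175] 0.00282977358656306
tab [0.528 0.334 0.175] 0.007023011919342351
lax [0.526 0.288 0.109] 0.010258627066956688
axis [0.526 0.303 0.09 ] 0.007419787380082214
rec [0.523 0.14  0.072] 0.001993937420918328
```

View pics/crop1.png

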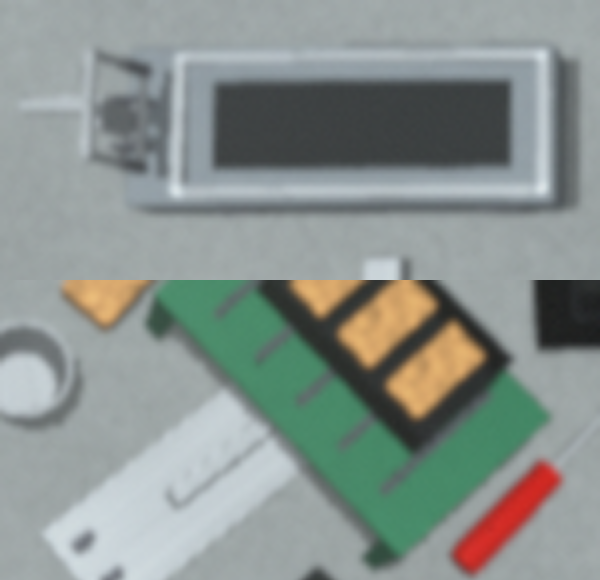

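The crop confirms the bare steel plate: keeper horns at the lower-left end, rib running under the green stand. The latch loop leans outwards with its tab level. Next I'll work out rough poses and the first move.

```bash
cat >> h.py <<'E'
def plan(pos,yaw,tilt=0):
    """tool down, tool y axis at world angle yaw (mod pi); prints dp & delta_rot from the current pose"""
    s=bot.read_state(); R0=np.array(s["eef_rot"]); p0=np.array(s["tool_pos"]); best=None
    for k in (0,np.pi):
        y=np.array([np.cos(yaw+k),np.sin(yaw+k),0]); z=np.array([0,0,-1.]); R=np.stack([np.cross(y,z),y,z],1)
        v=cv2.Rodrigues(R@R0.T)[0].ravel()
        if best is None or np.linalg.norm(v)<np.linalg.norm(best): best=v
    print("dp",np.round((np.array(pos)-p0)/.03,2),"rot",np.round(np.degrees(best)/5,2),"t",s["time_s"])
E
cat > c.py <<'E'
from h import *
np.set_printoptions(precision=4,suppress=True)
a=cam("top"); s=bot.read_state(); print({k:np.round(s[k],3).tolist() for k in s})
f=lambda u,v,ox,oy:(u/4+ox,v/4+oy)
for q in [(172,50),(551,49),(551,193),(170,198)]: print("rim",at_z(a,f(*q,115,215),.076))
h1=at_z(a,f(83,262,310,190),.028);h2=at_z(a,f(112,293,310,190),.028);r=at_z(a,f(172,217,310,190),.038);co=at_z(a,f(42,250,310,190),.008)
m=(h1+h2)/2;print("horns",h1,h2,np.linalg.norm(h1-h2),"ribend",r,"corner",co)
print("axis deg by horns",np.degrees(np.arctan2(*(h2-h1)[1::-1]))+90)
for q in [(160,8),(398,280)]: print("standcorner",at_z(a,f(*q,310,190),.1))
E
python3 c.py
```

```text
{'time_s': 1.45, 'joints': [-1.287, 0.528, 1.433, 0.0, 1.181, -0.178], 'dq': [0.002, -0.001, -0.0, 0.002, -0.001, 0.0], 'joint_torque': [-0.0, -44.001, -17.698, 0.063, 0.051, -0.0], 'tool_pos': [0.279, -0.56, 0.292], 'eef_rot': [[0.895, 0.446, 0.0], [0.446, -0.895, 0.0], [0.0, 0.0, -1.0]], 'ft_force': [-0.502, -0.038, 0.241], 'moment': [0.024, 0.003, 0.023], 'grasp_force': 0.0, 'finger_gap': 1.002}
rim [0.5769 0.274  0.076 ]
rim [0.5718 0.0195 0.076 ]
rim [0.4744 0.0202 0.076 ]
rim [0.4771 0.2734 0.076 ]
horns [ 0.4956 -0.1904  0.028 ] [ 0.4736 -0.2099  0.028 ] 0.029346202344622326 ribend [ 0.5243 -0.2523  0.038 ] corner [ 0.507  -0.1627  0.008 ]
axis deg by horns -48.55137538475154
standcorner [ 0.6576 -0.244   0.1   ]
standcorner [ 0.471  -0.3945  0.1   ]
```

```bash
python3 -c "
from h import *
plan((0.484,-0.200,0.2),np.radians(39))"
```

```text
dp [ 6.85 11.98 -3.07] rot [  0.     0.   -15.49] t 1.45
```

```bash
python3 -m inch '[{"dp":[1,1.5,0],"delta_rot":[0,0,-1.7]},{"dp":[2,3,0],"delta_rot":[0,0,-3.4]},{"dp":[3,4.5,0],"delta_rot":[0,0,-5.1]},{"dp":[4,6,0],"delta_rot":[0,0,-6.8]},{"dp":[5,7.5,0],"delta_rot":[0,0,-8.5]},{"dp":[5.5,9,0],"delta_rot":[0,0,-10.2]},{"dp":[6,10.5,-0.7],"delta_rot":[0,0,-11.9]},{"dp":[6.85,12,-1.5],"delta_rot":[0,0,-13.6]},{"dp":[6.85,12,-3],"delta_rot":[0,0,-15.3]},{"dp":[6.85,12,-3],"delta_rot":[0,0,-15.5]}]' 0.5
cat > d.py <<'E'
from h import *
import sys
np.set_printoptions(precision=4,suppress=True)
w=cam("wrist");save(w,sys.argv[1])
for k in sys.argv[2:]:
    k,z=k.split(":")
    for r in bot.spot_point(w,k)[:2]: print(k,np.round(r["uv"],1),round(r["score"],2),at_z(w,r["uv"],float(z)))
E
python3 d.py w1.png throat:.012 rib_mid:.038 cover:0 collar_top:.053
```

```text
time_s: 2.45
tool_pos: [0.4835, -0.1961, 0.2001]
eef_rot: [[0.628, -0.778, -0.003], [-0.778, -0.628, 0.003], [-0.004, 0.001, -1.0]]
ft_force: [-0.0, 0.2, -0.6]
finger_gap: 0.747
grasp_force: 0.0
throat [322.5 223.6] 0.95 [ 0.4872 -0.2053  0.012 ]
throat [329.5  76.9] 0.33 [ 0.5543 -0.2964  0.012 ]
rib_mid [328.7  77.3] 0.87 [ 0.5527 -0.2923  0.038 ]
cover [324.4 104.3] 0.97 [ 0.5444 -0.2784  0.    ]
```

View pics/w1.png

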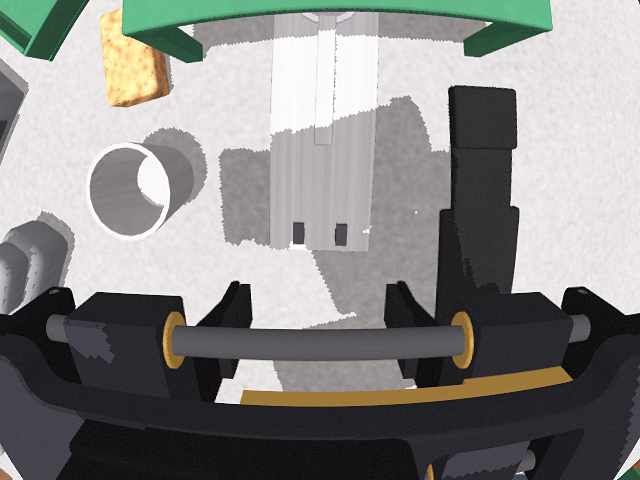

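The wrist view shows the plate's keeper-end corners at about (271,249) and (369,250), the horns at (298,233) and (341,234), and the rib end at (323,143). I'll compute the axis from these.

```bash
python3 -c "
from h import *
w=cam('wrist')
A=at_z(w,(271,249.5),.008);B=at_z(w,(369.5,250.5),.008);H1=at_z(w,(298.5,233),.028);H2=at_z(w,(341.5,234),.028);r=at_z(w,(323.5,143),.038)
ang=lambda a,b:np.degrees(np.arctan2(*(b-a)[1::-1]))
print(A,B,np.linalg.norm(A-B),ang(A,B)+90);print(H1,H2,np.linalg.norm(H1-H2),ang(H1,H2)+90);M=(A+B)/2;print(r,np.linalg.norm((r-M)[:2]),ang(M,r),M)
h=(H1+H2)/2;print(ang(h,r),np.linalg.norm((r-h)[:2]),h)
u=np.array([np.cos(np.radians(-53)),np.sin(np.radians(-53))]);print('grasp',M[:2]+.018*u)
plan((*(M[:2]+.018*u),.081),np.radians(37))"
```

```text
[ 0.50718654 -0.16588333  0.008     ] [ 0.44371808 -0.21621783  0.008     ] 0.08100498544016065 -51.58335891622767
[ 0.50080751 -0.19607551  0.028     ] [ 0.47520555 -0.21583125  0.028     ] 0.032338053921070364 -52.34443613388882
[ 0.52876041 -0.25986218  0.038     ] 0.08704475064755311 -52.23518338946998 [ 0.47545231 -0.19105058  0.008     ]
-52.9115074812819 0.06757985686563724 [ 0.48800653 -0.20595338  0.028     ]
grasp [ 0.48628498 -0.20542602]
dp [ 0.05 -0.15 -4.08] rot [ 0.02  0.03 -0.39] t 2.75
```

```bash
python3 -m inch '[{"dp":[0.05,-0.15,-1.3],"delta_rot":[0,0,-0.25]},{"dp":[0.05,-0.15,-2.6],"delta_rot":[0,0,-0.25]},{"dp":[0.05,-0.15,-3.6],"delta_rot":[0,0,-0.25]},{"dp":[0.05,-0.15,-4.0],"delta_rot":[0,0,-0.25]},{"dp":[0.05,-0.15,-4.0],"delta_rot":[0,0,-0.25]}]' && python3 -m inch '[{"dp":[0,0,0],"delta_rot":[0,0,0]},{"dp":[0,0,0],"delta_rot":[0,0,0]},{"dp":[0,0,0],"delta_rot":[0,0,0]},{"dp":[0,0,0],"delta_rot":[0,0,0]},{"dp":[0,0,0],"delta_rot":[0,0,0]},{"dp":[0,0,0],"delta_rot":[0,0,0]}]' -1 40
```

```text
time_s: 3.25
tool_pos: [0.4852, -0.2048, 0.0818]
eef_rot: [[0.611, -0.792, -0.001], [-0.792, -0.611, 0.001], [-0.001, 0.0, -1.0]]
ft_force: [-0.8, 0.2, 0.2]
finger_gap: 0.749
grasp_force: 0.0
time_s: 3.85
tool_pos: [0.4862, -0.2042, 0.0833]
eef_rot: [[0.612, -0.791, 0.002], [-0.791, -0.612, -0.001], [0.002, -0.001, -1.0]]
ft_force: [-0.8, 1.9, 7.4]
finger_gap: 0.453
grasp_force: 40.0
```

```bash
python3 -m inch '[{"dp":[-0.1,0.13,0],"delta_rot":[0,0,0]},{"dp":[-0.35,0.45,0],"delta_rot":[0,0,0]},{"dp":[-0.65,0.84,0],"delta_rot":[0,0,0]},{"dp":[-0.95,1.22,0],"delta_rot":[0,0,0]},{"dp":[-1.25,1.61,0],"delta_rot":[0,0,0]},{"dp":[-1.55,2.0,0],"delta_rot":[0,0,0]},{"dp":[-1.85,2.38,0],"delta_rot":[0,0,0]},{"dp":[-2.15,2.77,0],"delta_rot":[0,0,0]},{"dp":[-2.35,3.03,0],"delta_rot":[0,0,0]},{"dp":[-2.35,3.03,0],"delta_rot":[0,0,0]}]' && python3 -m inch '[{"dp":[0,0,0],"delta_rot":[0,0,0]},{"dp":[0,0,0],"delta_rot":[0,0,0]},{"dp":[0,0,0],"delta_rot":[0,0,0]},{"dp":[0,0,1],"delta_rot":[0,0,0]},{"dp":[0,0,2],"delta_rot":[0,0,0]},{"dp":[1,-1.3,3],"delta_rot":[0,0,0]},{"dp":[2,-2.6,4],"delta_rot":[0,0,0]},{"dp":[2,-2.6,4],"delta_rot":[0,0,0]},{"dp":[2,-2.6,4],"delta_rot":[0,0,0]}]' 0.5
python3 d.py w2.png throat:.012 rib_mid:.038 cover:0 collar_top:.053
```

```text
time_s: 4.85
tool_pos: [0.4168, -0.1137, 0.0833]
eef_rot: [[0.613, -0.79, 0.006], [-0.79, -0.613, -0.003], [0.006, -0.002, -1.0]]
ft_force: [3.7, 0.8, 9.1]
finger_gap: 0.453
grasp_force: 40.0
time_s: 5.75
tool_pos: [0.4769, -0.1934, 0.2036]
eef_rot: [[0.61, -0.792, 0.004], [-0.792, -0.61, -0.003], [0.005, -0.002, -1.0]]
ft_force: [-0.9, -0.3, 0.0]
finger_gap: 0.749
grasp_force: 0.0
rib_mid [318.7 232.5] 0.61 [ 0.4834 -0.2011  0.038 ]
cover [315.3 236.6] 0.92 [ 0.4772 -0.1885  0.    ]
collar_top [314.  126.8] 0.87 [ 0.5317 -0.2587  0.053 ]
```

View pics/w2.png

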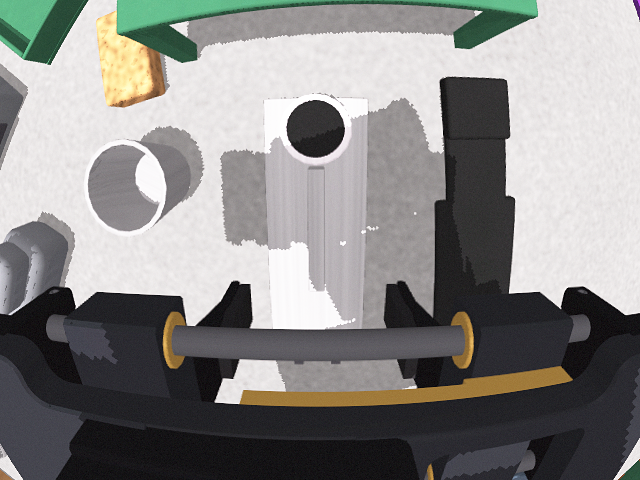

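The cover is now clear of the stand: collar end at (264,99) to (368,99), collar at (316,128), and the rib's far end at (316,168).

```bash
python3 -c "
from h import *
np.set_printoptions(precision=4,suppress=True)
w=cam('wrist')
A=at_z(w,(264,99),.008);B=at_z(w,(368,99),.008);r=at_z(w,(316.5,167.5),.038);c=at_z(w,(316,128),.053)
ang=lambda a,b:np.degrees(np.arctan2(*(b-a)[1::-1]))
M=(A+B)/2
print(M,np.linalg.norm(A-B),ang(A,B)+90,'rib end',r,'collar',c,ang(r,M))
n=np.array([np.cos(np.radians(-52.2)),np.sin(np.radians(-52.2))])
g1=M[:2]-n*.079;g2=r[:2]-n*.026;g3=c[:2]-n*.054
print(g1,g2,g3)
plan((*((g1+g2+g3)/3),.083),np.radians(37.8))"
```

```text
[ 0.5398 -0.2722  0.008 ] 0.07896439118066641 -52.30993990591978 rib end [ 0.5084 -0.2324  0.038 ] collar [ 0.5252 -0.2537  0.053 ] -51.73534746066173
[ 0.4914 -0.2098] [ 0.4924 -0.2118] [ 0.4921 -0.211 ]
dp [ 0.62 -0.71 -3.93] rot [-0.03 -0.04  0.01] t 6.05
```

```bash
python3 -m inch '[{"dp":[0.6,-0.71,-1],"delta_rot":[0,0,0]},{"dp":[0.62,-0.71,-2.4],"delta_rot":[0,0,0]},{"dp":[0.62,-0.71,-3.4],"delta_rot":[0,0,0]},{"dp":[0.62,-0.71,-3.83],"delta_rot":[0,0,0]},{"dp":[0.62,-0.71,-3.83],"delta_rot":[0,0,0]}]' && python3 -m inch '[{"dp":[0,0,0],"delta_rot":[0,0,0]},{"dp":[0,0,0],"delta_rot":[0,0,0]},{"dp":[0,0,0],"delta_rot":[0,0,0]},{"dp":[0,0,0],"delta_rot":[0,0,0]},{"dp":[0,0,0],"delta_rot":[0,0,0]},{"dp":[0,0,0],"delta_rot":[0,0,0]},{"dp":[0,0,0],"delta_rot":[0,0,0]},{"dp":[0,0,0],"delta_rot":[0,0,0]}]' -1 60 && python3 -m inch '[{"dp":[0,0,0.1],"delta_rot":[0,0,0]},{"dp":[0,0,0.25],"delta_rot":[0,0,0]},{"dp":[0,0,0.4],"delta_rot":[0,0,0]},{"dp":[0,0,0.4],"delta_rot":[0,0,0]},{"dp":[0,0,0.4],"delta_rot":[0,0,0]}]'; python3 -c "
from h import *
s=bot.read_state();print(s['moment'],s['ft_force'])"
```

```text
time_s: 6.55
tool_pos: [0.4922, -0.2111, 0.0854]
eef_rot: [[0.612, -0.791, -0.004], [-0.791, -0.612, 0.003], [-0.005, 0.002, -1.0]]
ft_force: [1.5, -0.4, 0.7]
finger_gap: 0.746
grasp_force: 0.0
time_s: 7.35
tool_pos: [0.4936, -0.2124, 0.0874]
eef_rot: [[0.612, -0.791, 0.0], [-0.791, -0.612, -0.0], [0.0, -0.0, -1.0]]
ft_force: [-0.8, 0.6, 1.1]
finger_gap: 0.129
grasp_force: 60.0
time_s: 7.85
tool_pos: [0.4936, -0.2124, 0.0994]
eef_rot: [[0.612, -0.791, 0.0], [-0.791, -0.612, -0.0], [0.0, -0.0, -1.0]]
ft_force: [-0.6, -0.6, -6.0]
finger_gap: 0.132
grasp_force: 60.0
[0.16237345 0.07959397 0.05395079] [-0.56899876 -0.57270886 -5.97268716]
```

```bash
python3 -c "
from h import *
for i in range(4):
    cam('top'); s=bot.read_state();print(np.round(s['moment'],3),np.round(s['ft_force'],2))
w=cam('wrist');A=proj(w,(0,0,0))
print([ (r['uv'],r['score']) for r in bot.spot_point(w,'collar_top')])
n=np.array([.613,-.79]);g=np.array([.4936,-.2124])
for dx in (.05,.054,.058): print(proj(w,(*(g+n*dx),.065)))"
```

```text
[ 0.2    0.081 -0.06 ] [-0.1   0.91 -6.02]
[0.142 0.041 0.042] [-0.19  0.28 -6.8 ]
[ 0.177  0.053 -0.031] [ 0.42 -0.17 -6.98]
[0.189 0.043 0.04 ] [-0.32 -0.37 -6.44]
[([318.6, 193.4], 0.58)]
(np.float64(319.6873306715127), np.float64(218.46680530924291))
(np.float64(319.68285282013505), np.float64(207.3804440840878))
(np.float64(319.6771958106117), np.float64(196.15915022120302))
```

The moment puts the balance point further toward the collar, so I'll set the cover down and take it again 13 mm along.

```bash
python3 -m inch '[{"dp":[0,0,-0.15],"delta_rot":[0,0,0]},{"dp":[0,0,-0.3],"delta_rot":[0,0,0]},{"dp":[0,0,-0.38],"delta_rot":[0,0,0]},{"dp":[0,0,-0.4],"delta_rot":[0,0,0]},{"dp":[0,0,-0.4],"delta_rot":[0,0,0]}]' && python3 -m inch '[{"dp":[0,0,0],"delta_rot":[0,0,0]},{"dp":[0,0,0],"delta_rot":[0,0,0]},{"dp":[0,0,0],"delta_rot":[0,0,0]},{"dp":[0.27,-0.34,0],"delta_rot":[0,0,0]},{"dp":[0.27,-0.34,0],"delta_rot":[0,0,0]},{"dp":[0.27,-0.34,0],"delta_rot":[0,0,0]}]' -0.4 && python3 -m inch '[{"dp":[0,0,0],"delta_rot":[0,0,0]},{"dp":[0,0,0],"delta_rot":[0,0,0]},{"dp":[0,0,0],"delta_rot":[0,0,0]},{"dp":[0,0,0],"delta_rot":[0,0,0]},{"dp":[0,0,0],"delta_rot":[0,0,0]},{"dp":[0,0,0],"delta_rot":[0,0,0]}]' -1 60 && python3 -m inch '[{"dp":[0,0,0.15],"delta_rot":[0,0,0]},{"dp":[0,0,0.5],"delta_rot":[0,0,0]},{"dp":[0,0,1],"delta_rot":[0,0,0]},{"dp":[0,0,1],"delta_rot":[0,0,0]},{"dp":[0,0,1],"delta_rot":[0,0,0]}]';python3 -c "
from h import *
for i in range(4):
    p=cam('wrist'); s=bot.read_state();print(np.round(s['moment'],3),np.round(s['ft_force'],2))
save(p,'w3.png')"
```

```text
time_s: 8.65
tool_pos: [0.4933, -0.2122, 0.0874]
eef_rot: [[0.612, -0.791, -0.001], [-0.791, -0.612, 0.0], [-0.001, 0.0, -1.0]]
ft_force: [-1.3, 1.1, -2.8]
finger_gap: 0.131
grasp_force: 60.0
time_s: 9.25
tool_pos: [0.5023, -0.2234, 0.0875]
eef_rot: [[0.611, -0.791, 0.001], [-0.791, -0.611, -0.001], [0.001, -0.0, -1.0]]
ft_force: [-0.4, -0.5, -0.5]
finger_gap: 0.301
grasp_force: 0.0
time_s: 9.85
tool_pos: [0.5014, -0.2224, 0.0873]
eef_rot: [[0.612, -0.791, -0.001], [-0.791, -0.612, 0.0], [-0.001, 0.0, -1.0]]
ft_force: [-1.1, -0.3, -0.9]
finger_gap: 0.131
grasp_force: 60.0
time_s: 10.35
tool_pos: [0.5018, -0.2226, 0.1176]
eef_rot: [[0.612, -0.791, 0.001], [-0.791, -0.612, -0.0], [0.001, -0.0, -1.0]]
ft_force: [0.2, -0.9, -7.1]
finger_gap: 0.133
grasp_force: 60.0
[ 0.108  0.053 -0.021] [ 0.29 -0.61 -6.84]
[0.094 0.039 0.01 ] [-0.8  -0.6  -7.14]
[ 0.118 -0.002  0.041] [ 0.24  0.44 -5.89]
[ 0.089  0.098 -0.005] [ 0.12 -0.36 -6.4 ]
```

View pics/w3.png

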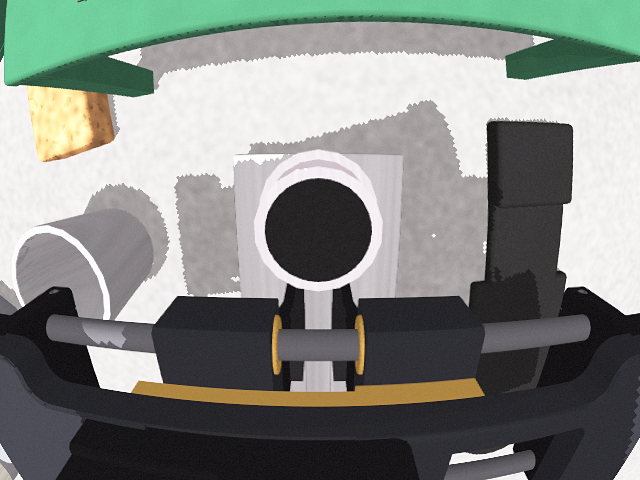

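Held level: collar-end corners are at (234,156) and (404,156), with the fingers clear of the collar.

```bash
python3 -c "
from h import *
np.set_printoptions(precision=4,suppress=True)
w=cam('wrist');s=bot.read_state();print(s['tool_pos'])
A=at_z(w,(234,156),.0383);B=at_z(w,(404,155.5),.0383)
M=(A+B)/2;d=M[:2]-np.array(s['tool_pos'][:2]);R=np.array(s['eef_rot'])
print(np.linalg.norm(A-B),np.degrees(np.arctan2(*(B-A)[1::-1]))+90,'end from tcp in tool xy',R[:2,:2].T@d)
plan((.525,.147-.048,.22),np.radians(0))
plan((.525,.147-.048,.22),np.radians(1))
a=cam('top')
"
```

```text
[ 0.5013 -0.2224  0.1167]
0.07953682116092252 -52.08329239121613 end from tcp in tool xy [ 0.0702 -0.0002]
dp [ 0.79 10.71  3.44] rot [-0.01 -0.01 -7.54] t 10.6
dp [ 0.79 10.71  3.44] rot [-0.01 -0.01 -7.34] t 10.6
```

```bash
python3 -m inch '[{"dp":[0,0,1],"delta_rot":[0,0,0]},{"dp":[0,0,2],"delta_rot":[0,0,0]},{"dp":[0,0.3,3.2],"delta_rot":[0,0,-0.3]},{"dp":[0.1,1,4.4],"delta_rot":[0,0,-0.9]},{"dp":[0.2,2,5.4],"delta_rot":[0,0,-1.7]},{"dp":[0.3,3.1,6.1],"delta_rot":[0,0,-2.6]},{"dp":[0.4,4.3,6.1],"delta_rot":[0,0,-3.5]},{"dp":[0.5,5.5,6.1],"delta_rot":[0,0,-4.4]},{"dp":[0.6,6.7,6.1],"delta_rot":[0,0,-5.3]},{"dp":[0.7,7.9,6.1],"delta_rot":[0,0,-6.1]}]' && python3 -m inch '[{"dp":[0.1,1.2,0],"delta_rot":[0,0,-0.8]},{"dp":[0.1,2.4,0],"delta_rot":[0,0,-1.4]},{"dp":[0.1,3.5,0],"delta_rot":[0,0,-1.6]},{"dp":[0.1,4.6,0],"delta_rot":[0,0,-1.6]},{"dp":[0.1,5.4,0],"delta_rot":[0,0,-1.6]},{"dp":[0.1,5.9,0],"delta_rot":[0,0,-1.6]},{"dp":[0.1,5.9,0],"delta_rot":[0,0,-1.6]},{"dp":[0.1,5.9,0],"delta_rot":[0,0,-1.6]}]'; python3 d.py w4.png recess:.07 dust_box:0 collar_top:.27
```

```text
time_s: 11.65
tool_pos: [0.5218, 0.016, 0.2999]
eef_rot: [[0.122, -0.992, -0.001], [-0.992, -0.122, 0.0], [-0.0, 0.001, -1.0]]
ft_force: [0.1, 0.2, -6.2]
finger_gap: 0.133
grasp_force: 60.0
time_s: 12.45
tool_pos: [0.4907, 0.0348, 0.2829]
eef_rot: [[0.046, -0.999, 0.02], [-0.996, -0.045, 0.072], [-0.071, -0.024, -0.997]]
ft_force: [0.1, -0.6, -6.0]
finger_gap: 0.13
grasp_force: 60.0
dust_box [319.3 232.1] 0.18 [0.4951 0.0791 0.    ]
collar_top [320.4 233.3] 0.61 [ 0.4937 -0.0152  0.27  ]
```

View pics/w4.png

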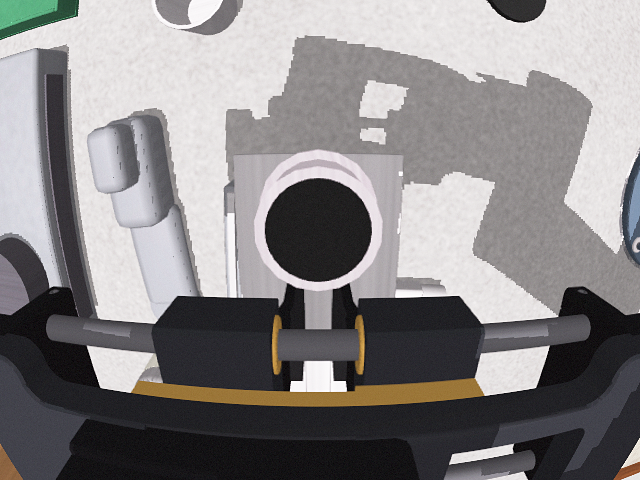

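The move stopped short and the tool tilted (TCP at (0.491,0.035)). That suggests a joint limit, so I'll check the joints.

```bash
python3 -c "
from h import *
s=bot.read_state()
print(np.round(s['joints'],3),np.round(s['dq'],3),np.round(s['tool_pos'],4),np.round(s['ft_force'],2),np.round(s['joint_torque'],2),s['time_s'])
for k in (0,1):
  plan((.525,.192,.30),np.radians(-.9))"
```

```text
[-0.194  0.356  1.783  0.089  0.997  2.854] [-0.001  0.    -0.005  0.001  0.001  0.001] [0.4911 0.0348 0.283 ] [ 0.37  0.17 -6.39] [ 3.000e-02 -3.637e+01 -1.663e+01  3.000e-01 -4.000e-02 -0.000e+00] 12.65
dp [1.13 5.24 0.57] rot [-0.82  0.26 -0.7 ] t 12.65
dp [1.13 5.24 0.57] rot [-0.82  0.26 -0.7 ] t 12.65
```

Joint 6 is at its limit. I'll set the cover down on free table and take it again with the gripper turned half round.

```bash
python3 -c "
from h import *
plan((.46,-.15,.2),np.radians(30))"
python3 -m inch '[{"dp":[0,-0.6,0],"delta_rot":[-0.4,0.1,0.8]},{"dp":[-0.1,-1.4,0],"delta_rot":[-0.82,0.26,1.8]},{"dp":[-0.3,-2.2,0],"delta_rot":[-0.82,0.26,2.6]}]'; python3 -c "
from h import *
plan((.46,-.15,.2),np.radians(30));print(np.round(bot.read_state()['joints'],3))"
```

```text
dp [-1.04 -6.16 -2.77] rot [-0.87  0.04  5.47] t 12.65
time_s: 12.95
tool_pos: [0.4829, -0.0314, 0.2832]
eef_rot: [[0.274, -0.962, -0.009], [-0.962, -0.274, 0.001], [-0.003, 0.009, -1.0]]
ft_force: [0.2, 0.2, -7.2]
finger_gap: 0.13
grasp_force: 60.0
dp [-0.76 -3.95 -2.77] rot [ 0.01 -0.1   2.82] t 12.95
[-2.950e-01  3.550e-01  1.783e+00 -2.000e-03  1.013e+00  2.570e+00]
```

```bash
python3 -m inch '[{"dp":[-0.2,-1,0],"delta_rot":[0,-0.1,0.7]},{"dp":[-0.4,-2.1,-0.5],"delta_rot":[0,-0.1,1.4]},{"dp":[-0.6,-3.1,-1.5],"delta_rot":[0,-0.1,2.1]},{"dp":[-0.76,-3.95,-2.7],"delta_rot":[0,-0.1,2.8]},{"dp":[-0.76,-3.95,-4],"delta_rot":[0,-0.1,2.8]},{"dp":[-0.76,-3.95,-5.2],"delta_rot":[0,-0.1,2.8]},{"dp":[-0.76,-3.95,-6],"delta_rot":[0,-0.1,2.8]},{"dp":[-0.76,-3.95,-6.3],"delta_rot":[0,-0.1,2.8]},{"dp":[-0.76,-3.95,-6.4],"delta_rot":[0,-0.1,2.8]},{"dp":[-0.76,-3.95,-6.4],"delta_rot":[0,-0.1,2.8]}]'
```

```text
time_s: 13.95
tool_pos: [0.4601, -0.1501, 0.0914]
eef_rot: [[0.494, -0.869, -0.001], [-0.869, -0.494, -0.001], [0.001, 0.001, -1.0]]
ft_force: [0.1, 0.4, -6.8]
finger_gap: 0.134
grasp_force: 60.0
```

```bash
python3 -m inch '[{"dp":[0,0,-0.06],"delta_rot":[0,0,0]},{"dp":[0,0,-0.12],"delta_rot":[0,0,0]},{"dp":[0,0,-0.14],"delta_rot":[0,0,0]},{"dp":[0,0,-0.14],"delta_rot":[0,0,0]}]' && python3 -m inch '[{"dp":[0,0,0],"delta_rot":[0,0,0]},{"dp":[0,0,0],"delta_rot":[0,0,0]},{"dp":[0,0,1],"delta_rot":[0,0,0]},{"dp":[0,0,2.4],"delta_rot":[0,0,1]},{"dp":[0,0,3],"delta_rot":[0,0,2.7]},{"dp":[0,0,3],"delta_rot":[0,0,4.4]},{"dp":[0,0,3],"delta_rot":[0,0,6.1]},{"dp":[0,0,3],"delta_rot":[0,0,7.8]},{"dp":[0,0,3],"delta_rot":[0,0,9.5]},{"dp":[0,0,3],"delta_rot":[0,0,11.2]}]' 0 && python3 -m inch '[{"dp":[0,0,0],"delta_rot":[0,0,1.7]},{"dp":[0,0,0],"delta_rot":[0,0,3.4]},{"dp":[0,0,0],"delta_rot":[0,0,5.1]},{"dp":[0,0,0],"delta_rot":[0,0,6.8]},{"dp":[0,0,0],"delta_rot":[0,0,8.5]},{"dp":[0,0,0],"delta_rot":[0,0,10.2]},{"dp":[0,0,0],"delta_rot":[0,0,11.9]},{"dp":[0,0,0],"delta_rot":[0,0,13.6]},{"dp":[0,0,0],"delta_rot":[0,0,15.3]},{"dp":[0,0,0],"delta_rot":[0,0,17]}]'
python3 -m inch '[{"dp":[0,0,0],"delta_rot":[0,0,1.7]},{"dp":[0,0,0],"delta_rot":[0,0,3.4]},{"dp":[0,0,0],"delta_rot":[0,0,5.1]},{"dp":[0,0,0],"delta_rot":[0,0,6.8]},{"dp":[0,0,0],"delta_rot":[0,0,7.8]},{"dp":[0,0,0],"delta_rot":[0,0,7.8]},{"dp":[0,0,0],"delta_rot":[0,0,7.8]}]'
python3 d.py w5.png throat:.012 rib_mid:.038; python3 -c "
from h import *
print(np.round(bot.read_state()['joints'],3))"
```

```text
time_s: 14.35
tool_pos: [0.4594, -0.1497, 0.0873]
eef_rot: [[0.494, -0.869, -0.001], [-0.869, -0.494, -0.001], [-0.0, 0.001, -1.0]]
ft_force: [-0.3, -0.0, -3.6]
finger_gap: 0.135
grasp_force: 60.0
time_s: 15.35
tool_pos: [0.4592, -0.1497, 0.1773]
eef_rot: [[0.998, -0.07, -0.0], [-0.07, -0.998, -0.003], [-0.0, 0.003, -1.0]]
ft_force: [0.3, 0.3, 0.6]
finger_gap: 0.495
grasp_force: 0.0
time_s: 16.35
tool_pos: [0.4592, -0.1497, 0.1772]
eef_rot: [[0.157, 0.988, 0.003], [0.988, -0.157, -0.002], [-0.002, 0.003, -1.0]]
ft_force: [-0.1, 0.4, -0.7]
finger_gap: 0.504
grasp_force: 0.0
time_s: 17.05
tool_pos: [0.4592, -0.1496, 0.1771]
eef_rot: [[-0.492, 0.87, 0.003], [0.87, 0.492, -0.0], [-0.002, 0.003, -1.0]]
ft_force: [0.8, 0.1, 0.8]
finger_gap: 0.502
grasp_force: 0.0
throat [320.3  50.7] 0.93 [ 0.3944 -0.029   0.012 ]
rib_mid [319.2 212.2] 0.88 [ 0.4472 -0.124   0.038 ]
[-0.548  0.528  1.892  0.002  0.719 -1.065]
```

View pics/w5.png

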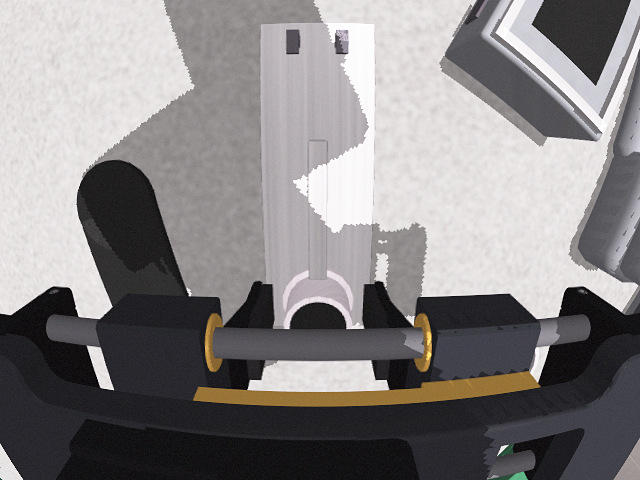

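The cover lies flat with its keeper end at the top (horns (292,41) and (341,41)), rib end at (318,141), and the collar nearest the gripper at (318,300).

```bash
python3 -c "
from h import *
np.set_printoptions(precision=4,suppress=True)
w=cam('wrist');s=bot.read_state()
A=at_z(w,(261.5,24),.008);B=at_z(w,(373.5,24),.008);r=at_z(w,(318,141),.038)
M=(A+B)/2;R=np.array(s['eef_rot'])[:2,:2];t=np.array(s['tool_pos'][:2])
print(np.linalg.norm(A-B),'end in tool',R.T@(M[:2]-t),'rib end',R.T@(r[:2]-t),np.degrees(np.arctan2(*(B-A)[1::-1])))
"
```

```text
0.07861147731278446 end in tool [0.1591 0.0011] rib end [0.0736 0.0014] 29.58445589906681
```

Before carrying, I'll measure the box and latch from above with the empty gripper.

```bash
python3 -m inch '[{"dp":[0.1,0.5,1],"delta_rot":[0,0,-0.6]},{"dp":[0.4,1.7,2],"delta_rot":[0,0,-1.4]},{"dp":[0.7,2.9,3],"delta_rot":[0,0,-2.3]},{"dp":[1,4.1,4.1],"delta_rot":[0,0,-3.2]},{"dp":[1.3,5.3,4.1],"delta_rot":[0,0,-4.1]},{"dp":[1.6,6.5,4.1],"delta_rot":[0,0,-5]},{"dp":[1.9,7.7,4.1],"delta_rot":[0,0,-5.6]},{"dp":[2.2,8.4,4.1],"delta_rot":[0,0,-6.1]},{"dp":[2.2,8.4,4.1],"delta_rot":[0,0,-6.1]},{"dp":[2.2,8.4,4.1],"delta_rot":[0,0,-6.1]}]'
python3 d.py w6.png recess:.07 lever_axis:.086 lever_tip:.13 loop_bar:.17 loop_tab:.17
```

```text
time_s: 18.25
tool_pos: [0.5247, 0.1026, 0.2994]
eef_rot: [[0.014, 1.0, 0.001], [1.0, -0.014, -0.002], [-0.002, 0.001, -1.0]]
ft_force: [-0.1, -0.9, 0.0]
finger_gap: 0.498
grasp_force: 0.0
recess [318.4 172.2] 0.76 [0.5272 0.1475 0.07  ]
lever_axis [446.9  65.8] 0.18 [0.6368 0.2425 0.086 ]
```

View pics/w6.png

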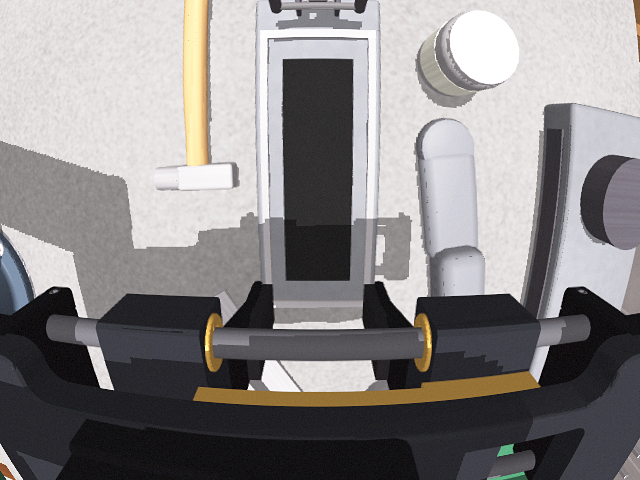

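The box is seen lengthwise here: rim latch end at about row 31, rim sides near columns 265 and 372, recess mouth near end around row 300. I'll read off the edges numerically.

Run:
```python
from h import *
im=cv2.cvtColor(cv2.imread("pics/w6.png"),cv2.COLOR_BGR2GRAY).astype(float)
def edges(p,off):
    g=np.diff(p); return [(off+i+.5,int(g[i])) for i in range(len(g)) if abs(g[i])>12]
for r in (60,100,150,200): print(r,edges(im[r-1:r+2].mean(0)[245:395],245))
for c in (290,318,345): print(c,edges(im[:,c-1:c+2].mean(1)[15:65],15),edges(im[:,c-1:c+2].mean(1)[275:322],275))
```

```text
60 [(254.5, -70), (255.5, 21), (256.5, 25), (257.5, 13), (259.5, 40), (266.5, -96), (267.5, -38), (268.5, 99), (281.5, -44), (282.5, -130), (351.5, 25), (352.5, 86), (353.5, 55), (366.5, -24), (368.5, 64), (375.5, -25), (376.5, -13), (377.5, -13), (378.5, -30), (379.5, 20), (380.5, 40)]
100 [(254.5, -72), (255.5, 17), (256.5, 20), (257.5, 14), (259.5, 45), (266.5, -70), (268.5, 23), (281.5, -52), (282.5, -123), (351.5, 19), (352.5, 100), (353.5, 50), (366.5, -38), (367.5, 45), (368.5, 29), (375.5, -24), (376.5, -12), (377.5, -13), (378.5, -27), (380.5, 50)]
150 [(255.5, -42), (257.5, 18), (259.5, 24), (260.5, 12), (267.5, -134), (268.5, 99), (281.5, -20), (282.5, -142), (351.5, 56), (352.5, 127), (365.5, -24), (366.5, -41), (367.5, 89), (374.5, -22), (376.5, -13), (377.5, -17), (379.5, 29)]
200 [(256.5, -39), (257.5, -14), (258.5, 22), (260.5, 13), (261.5, 16), (267.5, -13), (268.5, -63), (269.5, 25), (282.5, -53), (283.5, -78), (284.5, -39), (350.5, 28), (351.5, 119), (352.5, 24), (364.5, -16), (366.5, 44), (367.5, 15), (373.5, -30), (375.5, -18), (376.5, -22), (377.5, 42)]
290 [(19.5, -95), (26.5, 13), (27.5, 79), (28.5, 24), (36.5, -115), (37.5, -26), (38.5, 18), (40.5, 93), (57.5, -23), (58.5, -132), (59.5, -19)] [(279.5, 24), (280.5, 72), (300.5, 21), (307.5, -29)]
318 [(26.5, 67), (27.5, 23), (28.5, 34), (36.5, -147), (37.5, 19), (39.5, 97), (57.5, -80), (58.5, -95)] [(279.5, 15), (280.5, 79), (300.5, 20), (306.5, -19), (320.5, 14)]
345 [(18.5, -55), (19.5, -38), (28.5, 119), (36.5, -114), (37.5, -33), (38.5, 16), (39.5, 71), (40.5, 22), (57.5, -26), (58.5, -129), (59.5, -18)] [(279.5, 22), (280.5, 75), (300.5, 18), (306.5, -23), (320.5, 38)]
```

Run:
```python
from h import *
np.set_printoptions(precision=4,suppress=True)
w=cam('wrist');s=bot.read_state();print(s['tool_pos'])
P=lambda u,v:at_z(w,(u,v),.076)
L,Rr=[],[]
for row,l,r in ((60,266.8,368.3),(100,266.6,367.8),(150,267.5,367.2),(200,268.4,366.2)):
    a,b=P(l,row),P(r,row);L.append((a+b)[:2]/2);print(a,b,np.linalg.norm(a-b))
L=np.array(L);print('mid',L,np.degrees(np.arctan2(*(L[0]-L[3])[::-1])))
E1=P(318,36.7);E2=P(318,300.5);print('ends inner',E1,E2,np.linalg.norm(E1-E2),(E1+E2)/2)
for c in (290,345): print(np.linalg.norm(P(c,36.8)),P(c,36.8))
O1,O2=P(318,27.5),P(318,306.8);print('outer',np.linalg.norm(O1-O2),(O1+O2)/2)
```

```text
[0.525  0.1016 0.2997]
[0.486  0.2456 0.076 ] [0.5714 0.2441 0.076 ] 0.08544440295470668
[0.4852 0.2104 0.076 ] [0.5704 0.209  0.076 ] 0.08520759244600344
[0.4848 0.1674 0.076 ] [0.5696 0.1659 0.076 ] 0.08487694260198585
[0.4838 0.1238 0.076 ] [0.569  0.1223 0.076 ] 0.0852116818126617
mid [[0.5287 0.2449]
 [0.5278 0.2097]
 [0.5272 0.1667]
 [0.5264 0.1231]] 88.92544262887414
ends inner [0.5294 0.2649 0.076 ] [0.5254 0.0271 0.076 ] 0.23776048793925073 [0.5274 0.146  0.076 ]
0.5763336750847915 [0.5059 0.2655 0.076 ]
0.6170015274637395 [0.5521 0.2647 0.076 ]
outer 0.25292593265628543 [0.5274 0.1469 0.076 ]
```

```bash
python3 -c "
from h import *
plan((.460,-.149,.177),np.radians(29.6))"
```

```text
dp [-2.17 -8.35 -4.09] rot [0.01 0.03 6.11] t 18.6
```

```bash
python3 -m inch '[{"dp":[-0.3,-1.2,0],"delta_rot":[0,0,1]},{"dp":[-0.6,-2.4,0],"delta_rot":[0,0,2]},{"dp":[-0.9,-3.6,0],"delta_rot":[0,0,3]},{"dp":[-1.3,-4.8,0],"delta_rot":[0,0,4]},{"dp":[-1.6,-6,-0.8],"delta_rot":[0,0,5]},{"dp":[-1.9,-7.2,-1.8],"delta_rot":[0,0,5.8]},{"dp":[-2.17,-8.35,-3],"delta_rot":[0,0,6.1]},{"dp":[-2.17,-8.35,-4],"delta_rot":[0,0,6.1]},{"dp":[-2.17,-8.35,-5],"delta_rot":[0,0,6.1]},{"dp":[-2.17,-8.35,-5.5],"delta_rot":[0,0,6.1]}]' && python3 -m inch '[{"dp":[0,0,-1],"delta_rot":[0,0,0]},{"dp":[0,0,-1.55],"delta_rot":[0,0,0]},{"dp":[0,0,-1.55],"delta_rot":[0,0,0]}]'
python3 -c "
from h import *
plan((.460,-.149,.0873),np.radians(29.6))"
```

```text
time_s: 19.6
tool_pos: [0.4588, -0.1486, 0.1326]
eef_rot: [[-0.492, 0.871, -0.0], [0.871, 0.492, 0.002], [0.002, 0.001, -1.0]]
ft_force: [-0.3, -0.2, -0.1]
finger_gap: 0.501
grasp_force: 0.0
time_s: 19.9
tool_pos: [0.459, -0.1481, 0.0864]
eef_rot: [[-0.493, 0.87, -0.001], [0.87, 0.493, 0.002], [0.002, 0.0, -1.0]]
ft_force: [-0.5, 0.0, -0.2]
finger_gap: 0.499
grasp_force: 0.0
dp [ 0.03 -0.03  0.03] rot [-0.03 -0.01  0.01] t 19.9
```

```bash
python3 -m inch '[{"dp":[0,0,0],"delta_rot":[0,0,0]},{"dp":[0,0,0],"delta_rot":[0,0,0]},{"dp":[0,0,0],"delta_rot":[0,0,0]},{"dp":[0,0,0],"delta_rot":[0,0,0]},{"dp":[0,0,0],"delta_rot":[0,0,0]},{"dp":[0,0,0],"delta_rot":[0,0,0]},{"dp":[0,0,0.2],"delta_rot":[0,0,0]},{"dp":[0,0,0.7],"delta_rot":[0,0,0]},{"dp":[0,0,1.7],"delta_rot":[0,0,0]},{"dp":[0,0,2.8],"delta_rot":[0,0,0]}]' -1 60 && python3 -m inch '[{"dp":[0.1,0.5,1],"delta_rot":[0,0,-0.4]},{"dp":[0.3,1.3,1.7],"delta_rot":[0,0,-1.1]},{"dp":[0.6,2.4,1.7],"delta_rot":[0,0,-1.9]},{"dp":[0.9,3.5,1.7],"delta_rot":[0,0,-2.7]},{"dp":[1.2,4.6,1.7],"delta_rot":[0,0,-3.5]},{"dp":[1.5,5.7,1.7],"delta_rot":[0,0,-4.3]},{"dp":[1.8,6.8,1.7],"delta_rot":[0,0,-5.1]},{"dp":[2.1,7.8,1.7],"delta_rot":[0,0,-5.8]},{"dp":[2.24,8.3,1.7],"delta_rot":[0,0,-6.15]},{"dp":[2.24,8.3,1.7],"delta_rot":[0,0,-6.15]}]'
python3 -c "
from h import *
cam('top');cam('top');cam('top')
s=bot.read_state();print(s['tool_pos'],s['joints'],s['moment'])
plan((.5263,.1018,.18),np.radians(-1.05))"
```

```text
time_s: 20.9
tool_pos: [0.4588, -0.1472, 0.1718]
eef_rot: [[-0.494, 0.87, -0.001], [0.87, 0.494, 0.003], [0.003, 0.0, -1.0]]
ft_force: [0.8, -0.9, -7.1]
finger_gap: 0.135
grasp_force: 60.0
time_s: 21.9
tool_pos: [0.5264, 0.1034, 0.2222]
eef_rot: [[0.017, 1.0, 0.0], [1.0, -0.017, -0.0], [-0.0, 0.0, -1.0]]
ft_force: [-0.2, -0.8, -6.7]
finger_gap: 0.132
grasp_force: 60.0
[0.52602669 0.10063909 0.22244089] [-1.90685796e-02  5.05679658e-01  1.72557843e+00 -1.87483590e-03
  9.10959412e-01  1.50515259e-03] [ 0.00242161 -0.05555322  0.01918164]
dp [ 0.01  0.04 -1.41] rot [ 0.02 -0.01  0.01] t 22.05
```

```bash
python3 -m inch '[{"dp":[0,0.1,-0.5],"delta_rot":[0,0,0]},{"dp":[0,0.1,-1],"delta_rot":[0,0,0]},{"dp":[0,0.1,-1.35],"delta_rot":[0,0,0]},{"dp":[0,0.1,-1.4],"delta_rot":[0,0,0]},{"dp":[0,0.1,-1.4],"delta_rot":[0,0,0]}]'
python3 - <<'E'
from h import *
np.set_printoptions(precision=4,suppress=True)
w=cam('wrist');a=cam('top');s=bot.read_state();print(s['tool_pos'])
save(w,'w7.png');save(a,'t7.png')
g=cv2.cvtColor(w["color"],cv2.COLOR_RGB2GRAY).astype(float)
def edges(p,off,th): d=np.diff(p); return [(off+i+.5,int(d[i])) for i in range(len(d)) if abs(d[i])>th]
print('ribcol',edges(g[60:285,312:325].mean(1),60,4))
for r in (60,100,150,200,250): print(r,edges(g[r-1:r+2].mean(0)[180:460],180,14))
t=np.array(s['tool_pos']);R=np.array(s['eef_rot'])
zp=t[2]-.0868
for gx in (.0405,.0425,.0445): print('pred ribend',proj(w,t+R@[.03+gx,0,0]-[0,0,t[2]-zp-.038]))
ga=cv2.cvtColor(a["color"],cv2.COLOR_RGB2GRAY).astype(float)
print('top rowprof',ga[236:242,140:264].mean(0).astype(int).tolist())
for y in (.1462+.1185,.1462+.115,.1462-.115,.1462-.1185,): print(y,proj(a,(.527,y,.076)),proj(a,(.527,y,zp+.008)))
E
```

```text
time_s: 22.55
tool_pos: [0.527, 0.1033, 0.181]
eef_rot: [[0.021, 1.0, 0.001], [1.0, -0.021, -0.001], [-0.001, 0.001, -1.0]]
ft_force: [0.0, -0.1, -5.7]
finger_gap: 0.133
grasp_force: 60.0
[0.5277 0.1036 0.1817]
ribcol [(143.5, -41), (144.5, -63), (145.5, -5), (146.5, 57), (147.5, 46), (148.5, 6), (269.5, 4), (270.5, -72), (271.5, -26)]
60 [(214.5, -65), (215.5, 28), (219.5, 22), (220.5, 38), (230.5, -20), (231.5, -116), (232.5, 122), (402.5, -39), (403.5, -18), (407.5, -18), (409.5, 36), (452.5, -48), (453.5, -14), (454.5, -17)]
100 [(214.5, -53), (216.5, 14), (220.5, 67), (231.5, -123), (232.5, 111), (402.5, -24), (403.5, -16), (409.5, 30)]
150 [(216.5, -29), (221.5, 38), (222.5, 19), (232.5, -20), (233.5, 16), (301.5, -75), (302.5, 37), (303.5, 38), (331.5, -28), (333.5, 23), (334.5, 14), (401.5, -24), (407.5, -19), (408.5, 35), (409.5, 25), (448.5, -80), (451.5, -23), (452.5, -25)]
200 [(190.5, -28), (191.5, -46), (192.5, -30), (203.5, 56), (204.5, 29), (218.5, -18), (219.5, -37), (220.5, 20), (223.5, 14), (224.5, 35), (234.5, -28), (235.5, 27), (302.5, -55), (303.5, 50), (304.5, 
[... 1085 characters left out ...]
7, 47, 49, 54, 67, 95, 126, 137, 134, 133, 127, 111, 103, 110, 118, 116, 104, 90, 79, 78, 89, 100, 104, 104, 104, 104, 105, 106]
0.2647 (np.float64(161.1244507006601), np.float64(245.82433337447256)) (np.float64(158.23034908873623), np.float64(244.50982805613674))
0.2612 (np.float64(162.43709209625962), np.float64(245.79423519699995)) (np.float64(159.5684169581166), np.float64(244.47919451380446))
0.03119999999999999 (np.float64(248.50199153426803), np.float64(243.82081227575787)) (np.float64(247.29661880950357), np.float64(242.47075708947955))
0.027700000000000002 (np.float64(249.80872340941443), np.float64(243.79084960048408)) (np.float64(248.62854685739808), np.float64(242.4402641113785))
```

Run:
```python
from h import *
np.set_printoptions(precision=4,suppress=True)
w=cam('wrist');s=bot.read_state();t=np.array(s['tool_pos']);print(t,np.degrees(np.arctan2(s['eef_rot'][1][0],s['eef_rot'][0][0])))
zp=t[2]-.0868
for row,bl,rl,pl,pr,rr,br in ((60,215,220.2,231.7,402.7,407.5,409.5),(100,214.5,220.5,231.7,402.8,None,409.5),(150,216.5,222,233,401.5,407.5,409),(200,219,224.5,235,400,405.5,407.5)):
    A,B=at_z(w,(bl,row),.07),at_z(w,(br,row),.07); C,D=at_z(w,(pl,row),zp+.008),at_z(w,(pr,row),zp+.008)
    print('box',A[:2],B[:2],'w',round(np.linalg.norm(A-B),4),'mid',(A+B)[:2]/2,'plate w',round(np.linalg.norm(C-D),4),'mid',(C+D)[:2]/2)
    E=at_z(w,(rl,row),.076);print('  rim outer L',E[:2], at_z(w,(rr,row),.076)[:2] if rr else '')
m=np.array([.5268,.146]);print('line x at y: .5268+(y-.146)*.0187')
```

```text
[0.5277 0.1037 0.1819] 88.83846135874354
box [0.4746 0.2274] [0.5823 0.2247] w 0.1077 mid [0.5285 0.2261] plate w 0.0791 mid [0.5311 0.2186]
  rim outer L [0.4792 0.2258] [0.5797 0.2234]
box [0.4739 0.2042] [0.5819 0.2017] w 0.108 mid [0.5279 0.2029] plate w 0.0791 mid [0.5308 0.1993]
  rim outer L [0.4789 0.2033] 
box [0.4738 0.1758] [0.5816 0.1734] w 0.1078 mid [0.5277 0.1746] plate w 0.0788 mid [0.5303 0.1756]
  rim outer L [0.4786 0.1758] [0.5792 0.1736]
box [0.4734 0.1471] [0.5813 0.1447] w 0.108 mid [0.5273 0.1459] plate w 0.0789 mid [0.5299 0.1517]
  rim outer L [0.4782 0.148 ] [0.5787 0.1458]
line x at y: .5268+(y-.146)*.0187
```

```bash
python3 -m inch '[{"dp":[-0.08,-0.03,-0.15],"delta_rot":[0,0,0]},{"dp":[-0.08,-0.03,-0.35],"delta_rot":[0,0,0]},{"dp":[-0.08,-0.03,-0.5],"delta_rot":[0,0,0]},{"dp":[-0.08,-0.03,-0.58],"delta_rot":[0,0,0]},{"dp":[-0.08,-0.03,-0.64],"delta_rot":[0,0,0]},{"dp":[-0.08,-0.03,-0.7],"delta_rot":[0,0,0]},{"dp":[-0.08,-0.03,-0.75],"delta_rot":[0,0,0]},{"dp":[-0.08,-0.03,-0.75],"delta_rot":[0,0,0]}]'
```

```text
time_s: 23.5
tool_pos: [0.5249, 0.1031, 0.1589]
eef_rot: [[0.02, 1.0, 0.002], [1.0, -0.02, -0.001], [-0.001, 0.002, -1.0]]
ft_force: [-0.7, 0.6, -4.6]
finger_gap: 0.134
grasp_force: 60.0
```

```bash
python3 -m inch '[{"dp":[0,0,-0.03],"delta_rot":[0,0,0]},{"dp":[0,0,-0.06],"delta_rot":[0,0,0]},{"dp":[0,0,-0.09],"delta_rot":[0,0,0]},{"dp":[0,0,-0.09],"delta_rot":[0,0,0]},{"dp":[0,0,-0.09],"delta_rot":[0,0,0]}]'
```

```text
time_s: 24.0
tool_pos: [0.5248, 0.1031, 0.1589]
eef_rot: [[0.02, 1.0, 0.004], [1.0, -0.02, -0.001], [-0.001, 0.004, -1.0]]
ft_force: [-5.3, 0.0, 15.5]
finger_gap: 0.13
grasp_force: 60.0
```

Run:
```python
from h import *
np.set_printoptions(precision=4,suppress=True)
w=cam('wrist');s=bot.read_state();t=np.array(s['tool_pos']);print(t,np.round(s['ft_force'],1),np.round(s['moment'],2))
save(w,'w8.png')
g=cv2.cvtColor(w["color"],cv2.COLOR_RGB2GRAY).astype(float)
def edges(p,off,th): d=np.diff(p); return [(off+i+.5,int(d[i])) for i in range(len(d)) if abs(d[i])>th]
for r in (60,100,150): print(r,edges(g[r-1:r+2].mean(0)[190:450],190,12))
for c in (270,365): print(c,edges(g[:,c-1:c+2].mean(1)[0:120],0,12))
print('rib',edges(g[100:200,312:325].mean(1),100,6))
for h in (.07,.0725,.076):
    print(h,[np.round(proj(w,(.5268+(y-.146)*.0187+dx,y,z)),1) for y,dx,z in ((.2,-.04,h+.008),(.2,.04,h+.008),(.1027+.0735,0,h+.038),(.2,-.0425,.076),(.2,.0425,.076),(.2,-.054,.07),(.2,.054,.07))])
```

```text
[0.5248 0.1031 0.1589] [-4.   0.9 15.5] [-0.04  0.9  -0.05]
60 [(206.5, -27), (207.5, -36), (208.5, 15), (212.5, 47), (213.5, 21), (224.5, -54), (225.5, -88), (226.5, -13), (227.5, 52), (228.5, 39), (232.5, 60), (402.5, -89), (403.5, -47), (404.5, 30), (405.5, 95), (406.5, 26), (417.5, -46), (418.5, -22), (423.5, 25), (424.5, 28)]
100 [(206.5, -21), (207.5, -31), (208.5, 19), (212.5, 35), (213.5, 25), (224.5, -14), (225.5, -144), (227.5, 16), (228.5, 73), (232.5, 66), (402.5, -77), (403.5, -55), (404.5, 18), (405.5, 84), (406.5, 51), (417.5, -25), (418.5, -36), (422.5, -21), (423.5, 52), (424.5, 16)]
150 [(208.5, -46), (210.5, 13), (214.5, 49), (225.5, -13), (226.5, -90), (227.5, -49), (229.5, 65), (230.5, 18), (232.5, 38), (233.5, 31), (301.5, -50), (302.5, 18), (303.5, 31), (331.5, -24), (332.5, -15), (333.5, 20), (334.5, 19), (400.5, -13), (401.5, -85), (402.5, -49), (404.5, 92), (405.5, 52), (416.5, -17), (417.5, -29), (421.5, -15), (422.5, 27), (423.5, 28)]
270 [(10.5, -50), (11.5, 20), (12.5, 34), (13.5, 33), (14.5, 74)]
365 [(10.5, -51), (11.5, 15), (12.5, 21), (13.5, 35), (14.5, 99)]
rib [(143.5, -41), (144.5, -64), (146.5, 58), (147.5, 44), (148.5, 8)]
0.07 [array([231.6,  99.4]), array([402.4,  96.1]), array([317.2, 148.4]), array([227.4, 100.1]), array([406.5,  96.7]), array([207.9, 103. ]), array([426. ,  98.9])]
0.0725 [array([230.4,  98.9]), array([403.6,  95.6]), array([317.2, 148.6]), array([227.4, 100.1]), array([406.5,  96.7]), array([207.9, 103. ]), array([426. ,  98.9])]
0.076 [array([228.6,  98.3]), array([405.3,  94.9]), array([317.2, 149. ]), array([227.4, 100.1]), array([406.5,  96.7]), array([207.9, 103. ]), array([426. ,  98.9])]
```

```bash
python3 -m inch '[{"dp":[0,0,0.03],"delta_rot":[0,0,0]},{"dp":[0,0,0.06],"delta_rot":[0,0,0]},{"dp":[0,0,0.06],"delta_rot":[0,0,0]}]' && python3 -m inch '[{"dp":[0,0,0],"delta_rot":[0,0,0]},{"dp":[0,0,0],"delta_rot":[0,0,0]},{"dp":[0,0,0],"delta_rot":[0,0,0]},{"dp":[0,0,0.6],"delta_rot":[0,0,0]},{"dp":[0,0,1.8],"delta_rot":[0,0,0]},{"dp":[0,0,3.2],"delta_rot":[0,0,0]},{"dp":[0,0,4.6],"delta_rot":[0,0,0]},{"dp":[0,-0.6,4.6],"delta_rot":[0,0,0]},{"dp":[0,-0.6,4.6],"delta_rot":[0,0,0]}]' -0.4
python3 d.py w9.png throat:.082 rib_mid:.108 recess:.07 loop_bar:.17 loop_tab:.16 lever_tip:.13
python3 - <<'E'
from h import *
np.set_printoptions(precision=4,suppress=True)
g=cv2.cvtColor(cv2.imread("pics/w9.png"),cv2.COLOR_BGR2GRAY).astype(float)
def edges(p,off,th): d=np.diff(p); return [(off+i+.5,int(d[i])) for i in range(len(d)) if abs(d[i])>th]
w=cam('wrist')
for y in (.25,.2,.16): 
    c,r=map(int,proj(w,(.5268+(y-.146)*.0187,y,.078)));print('row',r,edges(g[r-1:r+2].mean(0)[c-75:c+75],c-75,12))
    print([np.round(proj(w,(.5268+(y-.146)*.0187+dx,y,z))[0],1) for dx,z in ((-.04,.078),(.04,.078),(-.0425,.076),(.0425,.076))])
for dx in (-.033,.033):
    f=lambda y,z:proj(w,(.5268+(y-.146)*.0187+dx,y,z))
    u=[f(.1462+s,z) for s,z in ((.1185,.076),(.115,.078),(.1255,.076),(-.115,.078),(-.1185,.076))];print(np.round(u,1).tolist())
    c=int(u[1][0]);r=int(u[1][1]);print(edges(g[:,c-1:c+2].mean(1)[max(r-25,0):r+25],max(r-25,0),10))
    c=int(u[3][0]);r=int(u[3][1]);print(edges(g[:,c-1:c+2].mean(1)[r-20:r+25],r-20,10))
E
```

```text
time_s: 24.35
tool_pos: [0.5249, 0.1031, 0.1589]
eef_rot: [[0.02, 1.0, 0.003], [1.0, -0.02, -0.001], [-0.001, 0.003, -1.0]]
ft_force: [-3.4, 0.8, 8.4]
finger_gap: 0.132
grasp_force: 60.0
time_s: 25.25
tool_pos: [0.5257, 0.084, 0.2972]
eef_rot: [[0.021, 1.0, 0.006], [1.0, -0.021, -0.002], [-0.002, 0.006, -1.0]]
ft_force: [-0.0, 0.7, -0.6]
finger_gap: 0.299
grasp_force: 0.0
throat [445.4 213.5] 0.59 [0.6414 0.0936 0.082 ]
throat [318.   45.5] 0.58 [0.5315 0.2371 0.082 ]
rib_mid [315.6 175.6] 0.84 [0.5272 0.1305 0.108 ]
row 33 [(250.5, -47), (252.5, 21), (254.5, 13), (255.5, 45), (262.5, -118), (263.5, 21), (264.5, 49), (265.5, -16), (266.5, 51), (267.5, 25), (288.5, -54), (289.5, -40), (296.5, -12), (298.5, -30), (299.5, 60), (300.5, 81), (328.5, -77), (329.5, -94), (330.5, 42), (331.5, 18), (332.5, 13), (336.5, -13), (337.5, -16), (340.5, 135), (361.5, -12), (362.5, -89), (363.5, 39), (364.5, 54), (371.5, -51), (373.5, -17), (374.5, -20), (375.5, -25), (376.5, 80)]
[np.float64(269.4), np.float64(366.2), np.float64(266.8), np.float64(368.9)]
row 90 [(250.5, -29), (252.5, 19), (254.5, 2
[... 485 characters left out ...]
2.5, -29), (363.5, -83), (364.5, 86), (365.5, 32), (371.5, -20), (372.5, -29), (374.5, -21), (375.5, -16), (376.5, 36), (377.5, 12)]
[np.float64(269.7), np.float64(366.1), np.float64(267.1), np.float64(368.8)]
[[278.3, 19.5], [278.0, 22.6], [278.3, 12.0], [281.8, 284.5], [282.1, 287.2]]
[(0.5, -42), (8.5, 102), (9.5, 42), (16.5, -171), (19.5, 90), (20.5, 54)]
[(280.5, -41), (281.5, -16), (282.5, 10), (283.5, -46), (284.5, -28)]
[[357.4, 18.1], [357.7, 21.2], [357.3, 10.6], [354.3, 283.2], [353.9, 285.9]]
[(0.5, -54), (6.5, 41), (7.5, 13), (8.5, 53), (15.5, -69), (16.5, -92), (17.5, 13), (18.5, 15), (19.5, 116), (20.5, 15)]
[(279.5, -12), (280.5, -24), (282.5, 29), (283.5, -72), (284.5, -36)]
```

The edge profile shows the plate inside the rim on all four sides and at floor height, so the cover is seated. Next, measure the latch.

```bash
python3 -m inch '[{"dp":[0,1,0.4],"delta_rot":[0,0,0]},{"dp":[0,2,0.8],"delta_rot":[0,0,0]},{"dp":[0,3,1],"delta_rot":[0,0,0]},{"dp":[0,3.2,1],"delta_rot":[0,0,0]},{"dp":[0,3.2,1],"delta_rot":[0,0,0]}]' 0
cat > e.py <<'E'
from h import *
np.set_printoptions(precision=4,suppress=True)
P={n:cam(n) for n in("wrist","side","top")}
for n in P: save(P[n],f"lat_{n}.png")
print(bot.read_state()['tool_pos'],bot.read_state()['time_s'])
ax=np.array([.5296,.2962,.086])
D={}
for k in "lever_axis lever_tip loop_axis loop_bar loop_tab".split():
    D[k]={n:[r for r in bot.spot_point(P[n],k)[:2]] for n in P}
    print(k,{n:[(np.round(r["uv"]).astype(int).tolist(),round(r["score"],2)) for r in v] for n,v in D[k].items()})
    for m,n in (("wrist","side"),("top","side")):
        if D[k][m] and D[k][n]: print("   ",m,n,*tri(P[m],D[k][m][0]["uv"],P[n],D[k][n][0]["uv"]))
def model(lev,el):
    a=np.radians(50.07)+lev; x=lambda bx,z:np.array([ax[0]-bx*.0187,ax[1]-bx*.9998,ax[2]+z])
    pb=np.array([.024*np.cos(a),.024*np.sin(a)]); b=pb+.074*np.array([np.cos(el),np.sin(el)]); t=b+.045*np.array([-np.sin(el),np.cos(el)])
    return dict(lever_tip=x(-.05*np.sin(lev),.05*np.cos(lev)),loop_axis=x(*pb),loop_bar=x(*b),loop_tab=x(*t))
best=[]
for lev in np.arange(0,2.6,.05):
    for el in np.arange(-.6,2.6,.05):
        M=model(lev,el);e=0;c=0
        for k in M:
            for n in P:
                for r in D[k][n][:1]:
                    d=np.linalg.norm(np.array(proj(P[n],M[k]))-r["uv"])*(1.0 if n!="top" else 1.0); e+=min(d,15)*r["score"]; c+=1
        best.append((e,lev,el))
best.sort()
print(best[:4]); M=model(*best[0][1:]); print(M)
for k in M: print(k,{n:np.round(proj(P[n],M[k])).tolist() for n in P})
E
python3 e.py
```

```text
time_s: 26.15
tool_pos: [0.5244, 0.1819, 0.3254]
eef_rot: [[0.018, 1.0, 0.001], [1.0, -0.018, -0.002], [-0.002, 0.002, -1.0]]
ft_force: [0.1, 0.3, 0.7]
finger_gap: 0.497
grasp_force: 0.0
[0.5245 0.1801 0.3251] 26.3
lever_axis {'wrist': [([318, 91], 0.78)], 'side': [([175, 327], 0.58)], 'top': []}
    wrist side [0.5273 0.2971 0.0879] 0.002643375410291748
lever_tip {'wrist': [([323, 78], 0.76)], 'side': [([172, 309], 0.8)], 'top': [([208, 244], 0.62), ([136, 240], 0.46)]}
    wrist side [0.5293 0.2995 0.1359] 0.00960082106615174
    top side [0.5752 0.1982 0.0455] 0.12983332403972445
loop_axis {'wrist': [([319, 87], 0.65)], 'side': [([294, 254], 0.73), ([232, 300], 0.68)], 'top': []}
    wrist side [0.4368 0.195  0.2668] 0.24772162982482543
loop_bar {'wrist': [], 'side': [([170, 289], 0.72)], 'top': [([118, 240], 0.47), ([137, 237], 0.44)]}
    top side [0.5139 0.3167 0.208 ] 0.035069772574724066
loop_tab {'wrist': [([319, 21], 0.91)], 'side': [([150, 301], 0.79)], 'top': [([120, 241], 0.63)]}
    wrist side [0.5294 0.3362 0.1788] 0.0009720212908094718
    top side [0.5279 0.3377 0.18
[... 195 characters left out ...]
oat64(1.700000000000002)), (np.float64(48.447114457633596), np.float64(0.1), np.float64(1.700000000000002)), (np.float64(48.52988268225292), np.float64(0.2), np.float64(1.6500000000000017))]
{'lever_tip': array([0.5297, 0.3037, 0.1354]), 'loop_axis': array([0.5294, 0.2837, 0.1065]), 'loop_bar': array([0.5295, 0.2896, 0.1803]), 'loop_tab': array([0.5303, 0.3344, 0.1767])}
lever_tip {'wrist': [320.0, 78.0], 'side': [167.0, 310.0], 'top': [139.0, 242.0]}
loop_axis {'wrist': [320.0, 106.0], 'side': [178.0, 316.0], 'top': [151.0, 244.0]}
loop_bar {'wrist': [321.0, 89.0], 'side': [170.0, 289.0], 'top': [139.0, 240.0]}
loop_tab {'wrist': [321.0, 24.0], 'side': [151.0, 301.0], 'top': [122.0, 240.0]}
```

The latch fit agrees across views: lever about 0.1, loop about vertical, bar at (0.5295,0.290,0.180), and the tab lies level out to (0.529,0.337,0.179). I'll pinch the tab from above.

```bash
python3 -m inch '[{"dp":[0.1,1.2,0],"delta_rot":[0,0,0]},{"dp":[0.15,2.5,0],"delta_rot":[0,0,0]},{"dp":[0.15,3.8,0],"delta_rot":[0,0,0]},{"dp":[0.15,4.73,0],"delta_rot":[0,0,0]},{"dp":[0.15,4.73,-1],"delta_rot":[0,0,0]},{"dp":[0.15,4.73,-2],"delta_rot":[0,0,0]},{"dp":[0.15,4.73,-2.8],"delta_rot":[0,0,0]},{"dp":[0.15,4.73,-3.17],"delta_rot":[0,0,0]},{"dp":[0.15,4.73,-3.17],"delta_rot":[0,0,0]}]' -0.2 && python3 -m inch '[{"dp":[0,0,0],"delta_rot":[0,0,0]},{"dp":[0,0,0],"delta_rot":[0,0,0]},{"dp":[0,0,0],"delta_rot":[0,0,0]},{"dp":[0,0,0],"delta_rot":[0,0,0]},{"dp":[0,0,0],"delta_rot":[0,0,0]},{"dp":[0,0,0],"delta_rot":[0,0,0]}]' -1 5; python3 e.py | head -14
```

```text
time_s: 27.95
tool_pos: [0.5285, 0.3226, 0.229]
eef_rot: [[0.02, 1.0, -0.001], [1.0, -0.02, -0.003], [-0.003, -0.001, -1.0]]
ft_force: [0.1, -0.9, 0.7]
finger_gap: 0.401
grasp_force: 0.0
time_s: 28.55
tool_pos: [0.5287, 0.3232, 0.2311]
eef_rot: [[0.02, 1.0, 0.001], [1.0, -0.02, -0.001], [-0.001, 0.001, -1.0]]
ft_force: [-2.4, 2.2, 2.3]
finger_gap: 0.113
grasp_force: 5.0
[0.5288 0.3232 0.2309] 28.7
lever_axis {'wrist': [([316, 288], 0.97)], 'side': [([170, 328], 0.71)], 'top': [([143, 244], 0.54)]}
    wrist side [0.5286 0.3025 0.0904] 0.007450556324693613
    top side [0.5299 0.3073 0.0898] 0.0035699296901068565
lever_tip {'wrist': [([319, 314], 0.75)], 'side': [([170, 310], 0.55), ([234, 300], 0.24)], 'top': [([137, 240], 0.83)]}
    wrist side [0.53   0.2985 0.131 ] 0.0026012874907181114
    top side [0.5314 0.3035 0.1361] 0.013383314693699673
loop_axis {'wrist': [], 'side': [([175, 316], 0.77), ([236, 285], 0.53)], 'top': [([149, 248], 0.45)]}
    top side [0.5201 0.2895 0.116 ] 0.010279201110942167
loop_bar {'wrist': [([316, 368], 0.89)], 'side': [([169, 291], 0.59), ([236, 321], 0.53)], 'top': [([139, 238], 0.46)]}
    wrist side [0.5287 0.2941 0.1786] 0.002322760519542454
    top side [0.5335 0.2914 0.1761] 0.0016049616222941767
loop_tab {'wrist': [([317, 277], 0.94), ([315, 367], 0.18)], 'side': [([151, 303], 0.52)], 'top': [([140, 243], 0.44)]}
    wrist side [0.5296 0.3375 0.1714] 0.003942071344277384
```

```bash
python3 -m inch '[{"dp":[0,-0.41,0.18],"delta_rot":[0,0,0]},{"dp":[-0.01,-0.83,0.29],"delta_rot":[0,0,0]},{"dp":[-0.02,-1.27,0.33],"delta_rot":[0,0,0]},{"dp":[-0.03,-1.7,0.3],"delta_rot":[0,0,0]},{"dp":[-0.04,-2.13,0.21],"delta_rot":[0,0,0]},{"dp":[-0.05,-2.54,0.05],"delta_rot":[0,0,0]}]' && python3 -m inch '[{"dp":[0,-0.37,-0.22],"delta_rot":[0,0,0]},{"dp":[-0.01,-0.71,-0.5],"delta_rot":[0,0,0]},{"dp":[-0.02,-1.0,-0.82],"delta_rot":[0,0,0]},{"dp":[-0.02,-1.23,-1.19],"delta_rot":[0,0,0]},{"dp":[-0.02,-1.23,-1.19],"delta_rot":[0,0,0]}]'; python3 e.py
```

```text
time_s: 30.05
tool_pos: [0.5276, 0.2452, 0.2316]
eef_rot: [[0.021, 1.0, 0.002], [1.0, -0.021, -0.001], [-0.001, 0.002, -1.0]]
ft_force: [-3.2, 1.5, -1.3]
finger_gap: 0.117
grasp_force: 5.0
time_s: 30.55
tool_pos: [0.5269, 0.2089, 0.1946]
eef_rot: [[0.021, 1.0, 0.0], [1.0, -0.021, -0.002], [-0.002, 0.0, -1.0]]
ft_force: [-2.1, 0.4, -1.7]
finger_gap: 0.112
grasp_force: 5.0
[0.5271 0.2098 0.1962] 30.7
lever_axis {'wrist': [([314, 115], 0.92)], 'side': [([174, 326], 0.81)], 'top': []}
    wrist side [0.5279 0.2974 0.0903] 0.000827849421838728
lever_tip {'wrist': [([314, 102], 0.93)], 'side': [([168, 308], 0.8), ([294, 240], 0.56)], 'top': []}
    wrist side [0.5286 0.3008 0.1412] 0.0009402246005557152
loop_axis {'wrist': [([320, 401], 0.7), ([319, 345], 0.37)], 'side': [([176, 316], 0.78)], 'top': []}
    wrist side [0.5194 0.2557 0.1645] 0.11643665117900351
loop_bar {'wrist': [([315, 287], 0.89)], 'side': [([210, 297], 0.69)], 'top': []}
    wrist side [0.5257 0.2056 0.1108] 0.008555867859887803
loop_tab {'wrist': [([315, 328], 0.76), ([321, 221], 0.47)], 'side': [([218, 290], 0.67), ([
[... 237 characters left out ...]
1115123125783e-16)), (np.float64(36.33475276325359), np.float64(0.1), np.float64(0.10000000000000064)), (np.float64(36.43985080982792), np.float64(0.1), np.float64(-0.04999999999999949))]
{'lever_tip': array([0.5297, 0.3012, 0.1358]), 'loop_axis': array([0.5293, 0.2827, 0.1058]), 'loop_bar': array([0.528 , 0.2088, 0.1095]), 'loop_tab': array([0.528 , 0.2111, 0.1545])}
lever_tip {'wrist': [317.0, 101.0], 'side': [168.0, 309.0], 'top': [140.0, 242.0]}
loop_axis {'wrist': [317.0, 144.0], 'side': [178.0, 317.0], 'top': [151.0, 244.0]}
loop_bar {'wrist': [318.0, 288.0], 'side': [206.0, 299.0], 'top': [179.0, 243.0]}
loop_tab {'wrist': [318.0, 327.0], 'side': [203.0, 283.0], 'top': [174.0, 241.0]}
```

```bash
python3 -m inch '[{"dp":[0,-0.1,-0.2],"delta_rot":[0,0,0]},{"dp":[0,-0.16,-0.38],"delta_rot":[0,0,0]},{"dp":[0,-0.22,-0.58],"delta_rot":[0,0,0]},{"dp":[0,-0.27,-0.76],"delta_rot":[0,0,0]},{"dp":[0,-0.29,-0.86],"delta_rot":[0,0,0]},{"dp":[0,-0.29,-0.9],"delta_rot":[0,0,0]},{"dp":[0,-0.29,-0.9],"delta_rot":[0,0,0]}]'; python3 e.py | tail -14
```

```text
time_s: 32.15
tool_pos: [0.5271, 0.2012, 0.1693]
eef_rot: [[0.02, 1.0, 0.002], [1.0, -0.02, -0.001], [-0.001, 0.002, -1.0]]
ft_force: [-3.0, 2.6, -1.0]
finger_gap: 0.11
grasp_force: 5.0
lever_tip {'wrist': [([315, 73], 0.94), ([151, 191], 0.37)], 'side': [([170, 311], 0.88)], 'top': [([140, 240], 0.38)]}
    wrist side [0.5287 0.3005 0.1318] 0.0025886908096208845
    top side [0.5324 0.3007 0.131 ] 0.007080962410466274
loop_axis {'wrist': [], 'side': [([177, 314], 0.8), ([237, 285], 0.23)], 'top': []}
loop_bar {'wrist': [([317, 269], 0.95)], 'side': [([237, 322], 0.68), ([209, 306], 0.63)], 'top': []}
    wrist side [0.5218 0.1611 0.0028] 0.0389956525343638
loop_tab {'wrist': [([316, 334], 0.92), ([313, 96], 0.35)], 'side': [([210, 289], 0.63)], 'top': []}
    wrist side [0.5274 0.1974 0.1291] 0.003914261220727109
[(np.float64(18.739357542394494), np.float64(0.1), np.float64(-0.2999999999999997)), (np.float64(23.100569406010102), np.float64(0.1), np.float64(-0.24999999999999967)), (np.float64(24.31664434421731), np.float64(0.05), np.float64(-0.2999999999999997)), (np.float64(25.978792957707405), np.float64(0.1), np.float64(-0.34999999999999976))]
{'lever_tip': array([0.5297, 0.3012, 0.1358]), 'loop_axis': array([0.5293, 0.2827, 0.1058]), 'loop_bar': array([0.528, 0.212, 0.084]), 'loop_tab': array([0.5278, 0.1987, 0.127 ])}
lever_tip {'wrist': [316.0, 73.0], 'side': [168.0, 309.0], 'top': [140.0, 242.0]}
loop_axis {'wrist': [316.0, 127.0], 'side': [178.0, 317.0], 'top': [151.0, 244.0]}
loop_bar {'wrist': [317.0, 269.0], 'side': [206.0, 309.0], 'top': [180.0, 245.0]}
loop_tab {'wrist': [317.0, 334.0], 'side': [209.0, 291.0], 'top': [181.0, 242.0]}
```

The bar lies on the cover beyond the lips (fitted at z 0.084, box x about -0.066). Release the tab, then bring closed fingers up behind the lever handle.

```bash
python3 -m inch '[{"dp":[0,0,0],"delta_rot":[0,0,0]},{"dp":[0,0,0],"delta_rot":[0,0,0]},{"dp":[0,0,0],"delta_rot":[0,0,0]},{"dp":[0,0,1],"delta_rot":[0,0,0]},{"dp":[0,0,2],"delta_rot":[0,0,0]},{"dp":[0,0,2.6],"delta_rot":[0,0,0]},{"dp":[0,0,2.6],"delta_rot":[0,0,0]}]' -0.4 && python3 -m inch '[{"dp":[0.04,1,0],"delta_rot":[0,0,0]},{"dp":[0.07,2,0],"delta_rot":[0,0,0]},{"dp":[0.07,2.4,0],"delta_rot":[0,0,0]},{"dp":[0.07,2.4,0],"delta_rot":[0,0,0]},{"dp":[0.07,2.4,0],"delta_rot":[0,0,0]}]' -1 20; python3 e.py | tail -14;python3 -c "
from h import *
plan((.5293,.2762,.2),np.radians(-1.05))"
```

```text
time_s: 33.75
tool_pos: [0.5299, 0.2011, 0.2508]
eef_rot: [[0.02, 1.0, 0.012], [1.0, -0.02, -0.0], [-0.0, 0.012, -1.0]]
ft_force: [0.5, 1.6, -0.1]
finger_gap: 0.297
grasp_force: 0.0
time_s: 34.25
tool_pos: [0.529, 0.2725, 0.2467]
eef_rot: [[0.019, 1.0, 0.001], [1.0, -0.019, -0.002], [-0.002, 0.001, -1.0]]
ft_force: [0.6, -0.5, -0.0]
finger_gap: 0.02
grasp_force: 0.0
loop_axis {'wrist': [], 'side': [([177, 318], 0.9)], 'top': [([150, 246], 0.49)]}
    top side [0.5234 0.2873 0.1087] 0.004810869196909757
loop_bar {'wrist': [([314, 312], 0.57)], 'side': [([209, 309], 0.62)], 'top': [([180, 244], 0.47)]}
    wrist side [0.5256 0.2116 0.0816] 0.008481539729353837
    top side [0.5267 0.2106 0.085 ] 0.007009368357427111
loop_tab {'wrist': [([312, 360], 0.72)], 'side': [([209, 291], 0.64), ([178, 316], 0.4)], 'top': [([182, 241], 0.55)]}
    wrist side [0.5251 0.2014 0.1283] 0.002758520739559984
    top side [0.5306 0.1976 0.1251] 0.0016406917302707424
[(np.float64(16.02948865772899), np.float64(0.1), np.float64(-0.34999999999999976)), (np.float64(17.25434913182929), np.float64(0.1), np.float64(-0.3999999999999998)), (np.float64(17.257700047218044), np.float64(0.1), np.float64(-0.2999999999999997)), (np.float64(17.586085672442255), np.float64(0.05), np.float64(-0.34999999999999976))]
{'lever_tip': array([0.5297, 0.3012, 0.1358]), 'loop_axis': array([0.5293, 0.2827, 0.1058]), 'loop_bar': array([0.528 , 0.2132, 0.0805]), 'loop_tab': array([0.5278, 0.1978, 0.1227])}
lever_tip {'wrist': [316.0, 223.0], 'side': [168.0, 309.0], 'top': [140.0, 242.0]}
loop_axis {'wrist': [316.0, 239.0], 'side': [178.0, 317.0], 'top': [151.0, 244.0]}
loop_bar {'wrist': [316.0, 315.0], 'side': [206.0, 311.0], 'top': [180.0, 245.0]}
loop_tab {'wrist': [316.0, 361.0], 'side': [210.0, 292.0], 'top': [182.0, 243.0]}
dp [ 0.    0.1  -1.58] rot [0.01 0.02 0.02] t 35.15
```

```bash
python3 -m inch '[{"dp":[0,0.1,-0.6],"delta_rot":[0,0,0]},{"dp":[0,0.1,-1.2],"delta_rot":[0,0,0]},{"dp":[0,0.1,-1.58],"delta_rot":[0,0,0]},{"dp":[0,0.1,-1.58],"delta_rot":[0,0,0]}]' && python3 -m inch '[{"dp":[0,0.4,0],"delta_rot":[0,0,0]},{"dp":[0,0.7,-0.02],"delta_rot":[0,0,0]},{"dp":[0,1.03,-0.09],"delta_rot":[0,0,0]},{"dp":[0.02,1.2,-0.19],"delta_rot":[0,0,0]},{"dp":[0.02,1.36,-0.31],"delta_rot":[0,0,0]},{"dp":[0.02,1.5,-0.45],"delta_rot":[0,0,0]},{"dp":[0.03,1.63,-0.61],"delta_rot":[0,0,0]},{"dp":[0.03,1.63,-0.61],"delta_rot":[0,0,0]}]'; python3 e.py | tail -20
```

```text
time_s: 35.55
tool_pos: [0.5282, 0.2758, 0.1984]
eef_rot: [[0.02, 1.0, -0.002], [1.0, -0.02, -0.002], [-0.002, -0.002, -1.0]]
ft_force: [-0.2, 0.3, 0.7]
finger_gap: 0.005
grasp_force: 0.0
time_s: 36.35
tool_pos: [0.5301, 0.326, 0.1813]
eef_rot: [[0.02, 1.0, 0.002], [1.0, -0.02, 0.0], [0.0, 0.002, -1.0]]
ft_force: [-0.6, 0.3, 0.2]
finger_gap: 0.001
grasp_force: 0.3
[0.5305 0.3253 0.1817] 36.5
lever_axis {'wrist': [], 'side': [([173, 329], 0.75)], 'top': [([144, 246], 0.93)]}
    top side [0.524  0.3038 0.0898] 0.00414520839981067
lever_tip {'wrist': [([314, 274], 0.97)], 'side': [([157, 327], 0.95)], 'top': [([128, 242], 0.84)]}
    wrist side [0.5294 0.336  0.1089] 0.0059251705501885635
    top side [0.5324 0.3363 0.1112] 0.009309531187118605
loop_axis {'wrist': [], 'side': [([202, 299], 0.71), ([168, 319], 0.67)], 'top': [([140, 248], 0.68)]}
    top side [0.4903 0.2716 0.1726] 0.050511406861648615
loop_bar {'wrist': [], 'side': [([199, 312], 0.53), ([231, 301], 0.31)], 'top': [([172, 245], 0.7), ([125, 244], 0.47)]}
    top side [0.5266 0.2324 0.0878] 0.001459816438311425
loop_tab 
[... 304 characters left out ...]
99999999999997)), (np.float64(24.509772029946927), np.float64(1.05), np.float64(-0.3999999999999998)), (np.float64(25.05611475190961), np.float64(1.05), np.float64(-0.24999999999999967))]
{'lever_tip': array([0.5304, 0.3396, 0.1109]), 'loop_axis': array([0.5298, 0.3045, 0.1085]), 'loop_bar': array([0.5285, 0.235 , 0.0831]), 'loop_tab': array([0.5282, 0.2196, 0.1254])}
lever_tip {'wrist': [315.0, 274.0], 'side': [154.0, 328.0], 'top': [129.0, 243.0]}
loop_axis {'wrist': [315.0, 335.0], 'side': [169.0, 320.0], 'top': [142.0, 244.0]}
loop_bar {'wrist': [316.0, 403.0], 'side': [198.0, 314.0], 'top': [172.0, 245.0]}
loop_tab {'wrist': [316.0, 465.0], 'side': [201.0, 296.0], 'top': [173.0, 243.0]}
```

Lever 1.05, bar at z about 0.083 entering the keeper. Continue.

```bash
python3 -m inch '[{"dp":[0,0.11,-0.17],"delta_rot":[0,0,0]},{"dp":[0,0.21,-0.35],"delta_rot":[0,0,0]},{"dp":[0,0.3,-0.55],"delta_rot":[0,0,0]},{"dp":[0.01,0.37,-0.76],"delta_rot":[0,0,0]},{"dp":[0.01,0.46,-0.92],"delta_rot":[0,0,0]},{"dp":[0.01,0.54,-1.07],"delta_rot":[0,0,0]},{"dp":[0.01,0.54,-1.07],"delta_rot":[0,0,0]}]'; python3 e.py | tail -20
```

```text
time_s: 37.95
tool_pos: [0.5307, 0.3419, 0.1492]
eef_rot: [[0.02, 1.0, 0.003], [1.0, -0.02, -0.0], [-0.0, 0.003, -1.0]]
ft_force: [0.0, 0.0, 0.9]
finger_gap: 0.007
grasp_force: 0.6
[0.5304 0.3418 0.1493] 38.1
lever_axis {'wrist': [([313, 385], 0.44)], 'side': [([173, 328], 0.54)], 'top': [([145, 247], 0.65)]}
    wrist side [0.5282 0.2995 0.0889] 0.0033422196270409556
    top side [0.5237 0.3033 0.0919] 0.0002873942447210454
lever_tip {'wrist': [], 'side': [([155, 342], 0.77)], 'top': [([133, 244], 0.75), ([315, 216], 0.25)]}
    top side [0.5352 0.3414 0.0705] 0.0006368959733145679
loop_axis {'wrist': [], 'side': [([161, 328], 0.65)], 'top': [([140, 247], 0.56), ([449, 241], 0.22)]}
    top side [0.5266 0.3191 0.097 ] 0.014371357619317045
loop_bar {'wrist': [], 'side': [([198, 316], 0.59)], 'top': [([168, 243], 0.54)]}
    top side [0.5295 0.2419 0.0837] 0.010210220806042196
loop_tab {'wrist': [], 'side': [([195, 296], 0.44), ([162, 329], 0.17)], 'top': [([168, 245], 0.72), ([168, 244], 0.18)]}
    top side [0.5233 0.2339 0.1326] 0.00804070353466485
[(np.float64(12.339278133070204), np.float64(1.8), np.float64(-0.14999999999999958)), (np.float64(12.369043127108997), np.float64(1.8), np.float64(-0.19999999999999962)), (np.float64(12.691377292960617), np.float64(1.75), np.float64(-0.19999999999999962)), (np.float64(12.768030175214177), np.float64(1.85), np.float64(-0.14999999999999958))]
{'lever_tip': array([0.5305, 0.3449, 0.0746]), 'loop_axis': array([0.53  , 0.3176, 0.0968]), 'loop_bar': array([0.5286, 0.2445, 0.0858]), 'loop_tab': array([0.5285, 0.2377, 0.1303])}
lever_tip {'wrist': [315.0, 291.0], 'side': [155.0, 343.0], 'top': [131.0, 245.0]}
loop_axis {'wrist': [315.0, 362.0], 'side': [165.0, 328.0], 'top': [139.0, 244.0]}
loop_bar {'wrist': [315.0, 447.0], 'side': [194.0, 315.0], 'top': [168.0, 245.0]}
loop_tab {'wrist': [315.0, 512.0], 'side': [194.0, 298.0], 'top': [166.0, 242.0]}
```

```bash
python3 -m inch '[{"dp":[0,0.01,-0.18],"delta_rot":[0,0,0]},{"dp":[0,0.02,-0.37],"delta_rot":[0,0,0]},{"dp":[0,-0.01,-0.53],"delta_rot":[0,0,0]},{"dp":[0,-0.05,-0.67],"delta_rot":[0,0,0]},{"dp":[0,-0.13,-0.81],"delta_rot":[0,0,0]},{"dp":[0,-0.24,-0.96],"delta_rot":[0,0,0]},{"dp":[0,-0.3,-1.02],"delta_rot":[0,0,0]},{"dp":[0,-0.3,-1.02],"delta_rot":[0,0,0]}]'; python3 e.py | tail -20
```

```text
time_s: 39.65
tool_pos: [0.5309, 0.3343, 0.1208]
eef_rot: [[0.022, 1.0, 0.004], [1.0, -0.022, 0.004], [0.004, 0.004, -1.0]]
ft_force: [-2.9, 6.3, 10.5]
finger_gap: 0.008
grasp_force: 5.9
[0.5309 0.3344 0.1208] 39.8
lever_axis {'wrist': [], 'side': [], 'top': [([144, 245], 0.81)]}
lever_tip {'wrist': [], 'side': [([197, 314], 0.16)], 'top': [([142, 246], 0.57)]}
    top side [0.5029 0.2796 0.1315] 0.048215203364974625
loop_axis {'wrist': [], 'side': [], 'top': [([138, 250], 0.76)]}
loop_bar {'wrist': [], 'side': [([197, 316], 0.42)], 'top': [([168, 244], 0.49)]}
    top side [0.5275 0.2422 0.0847] 0.005566540956980331
loop_tab {'wrist': [], 'side': [([191, 298], 0.57)], 'top': [([162, 244], 0.49)]}
    top side [0.5246 0.2462 0.1371] 0.0013535337485332272
[(np.float64(10.968178356099221), np.float64(2.5), np.float64(0.0500000000000006)), (np.float64(11.200135457862403), np.float64(2.5500000000000003), np.float64(0.0500000000000006)), (np.float64(11.271467499934024), np.float64(2.45), np.float64(0.0500000000000006)), (np.float64(11.597621885552718), np.float64(2.5500000000000003), np.float64(0.10000000000000064))]
{'lever_tip': array([0.5302, 0.3261, 0.0459]), 'loop_axis': array([0.53  , 0.3196, 0.0805]), 'loop_bar': array([0.5287, 0.2457, 0.0842]), 'loop_tab': array([0.5287, 0.2479, 0.1291])}
lever_tip {'wrist': [314.0, 311.0], 'side': [165.0, 348.0], 'top': [142.0, 247.0]}
loop_axis {'wrist': [313.0, 361.0], 'side': [165.0, 334.0], 'top': [140.0, 245.0]}
loop_bar {'wrist': [315.0, 472.0], 'side': [194.0, 316.0], 'top': [167.0, 245.0]}
loop_tab {'wrist': [315.0, 541.0], 'side': [190.0, 300.0], 'top': [162.0, 242.0]}
```

Contact force rose at the stop pose (lever about 2.5). Withdraw outwards and up, then check.

```bash
python3 -m inch '[{"dp":[0,0.3,0.1],"delta_rot":[0,0,0]},{"dp":[0,0.9,0.3],"delta_rot":[0,0,0]},{"dp":[0,1.2,1],"delta_rot":[0,0,0]},{"dp":[0,1.2,2.4],"delta_rot":[0,0,0]},{"dp":[0,0.8,3.8],"delta_rot":[0,0,0]},{"dp":[-0.5,-1,5],"delta_rot":[0,0,0]},{"dp":[-1.5,-2.4,5.4],"delta_rot":[0,0,0]},{"dp":[-2.5,-3.8,5.4],"delta_rot":[0,0,0]},{"dp":[-3.2,-5,5.4],"delta_rot":[0,0,0]},{"dp":[-3.2,-5,5.4],"delta_rot":[0,0,0]}]'; python3 e.py | tail -20; python3 -c "
import cv2,numpy as np
a=cv2.imread('pics/lat_wrist.png');b=cv2.imread('pics/lat_side.png')[210:400,110:310]
c=cv2.imread('pics/lat_top.png')[200:290,110:280]
top=np.hstack([cv2.resize(b,(400,300),interpolation=cv2.INTER_CUBIC),cv2.resize(c,(400,300),interpolation=cv2.INTER_CUBIC)])
bot=np.hstack([cv2.resize(a,(400,300)),cv2.resize(cv2.imread('pics/lat_top.png'),(400,300))])
cv2.imwrite('pics/final.png',np.vstack([top,bot]))"
```

```text
time_s: 41.55
tool_pos: [0.4302, 0.1798, 0.2807]
eef_rot: [[0.022, 1.0, -0.004], [1.0, -0.022, -0.003], [-0.003, -0.004, -1.0]]
ft_force: [-0.2, -0.2, -0.2]
finger_gap: 0.002
grasp_force: 0.0
[0.4352 0.1826 0.2813] 41.7
lever_axis {'wrist': [([439, 87], 0.87)], 'side': [([174, 327], 0.56)], 'top': [([142, 246], 0.48), ([342, 187], 0.31)]}
    wrist side [0.5285 0.2973 0.0861] 0.0007778629112809119
    top side [0.5232 0.305  0.095 ] 0.008420953109597232
lever_tip {'wrist': [([427, 62], 0.87)], 'side': [([168, 348], 0.79), ([236, 369], 0.3)], 'top': [([137, 246], 0.26)]}
    wrist side [0.5282 0.3224 0.0469] 0.005335655014017739
    top side [0.5238 0.3302 0.0561] 0.016149038181926655
loop_axis {'wrist': [], 'side': [([164, 333], 0.73)], 'top': [([146, 245], 0.6), ([139, 248], 0.53)]}
    top side [0.5346 0.3116 0.0753] 0.015814762508020806
loop_bar {'wrist': [([437, 154], 0.59), ([529, 139], 0.47)], 'side': [], 'top': []}
loop_tab {'wrist': [([456, 155], 0.89)], 'side': [([190, 297], 0.72)], 'top': []}
    wrist side [0.5246 0.2469 0.1381] 0.003712641034237652
[(np.float64(15.2339956
[... 172 characters left out ...]
at64(17.63050487510104), np.float64(2.5500000000000003), np.float64(0.0500000000000006)), (np.float64(18.345307292256038), np.float64(2.5500000000000003), np.float64(-0.04999999999999949))]
{'lever_tip': array([0.5301, 0.3241, 0.0445]), 'loop_axis': array([0.53  , 0.3192, 0.0793]), 'loop_bar': array([0.5286, 0.2453, 0.0793]), 'loop_tab': array([0.5286, 0.2453, 0.1243])}
lever_tip {'wrist': [426.0, 63.0], 'side': [166.0, 348.0], 'top': [143.0, 247.0]}
loop_axis {'wrist': [438.0, 61.0], 'side': [165.0, 335.0], 'top': [140.0, 245.0]}
loop_bar {'wrist': [437.0, 151.0], 'side': [194.0, 318.0], 'top': [168.0, 245.0]}
loop_tab {'wrist': [456.0, 154.0], 'side': [192.0, 301.0], 'top': [163.0, 243.0]}
```

View pics/final.png

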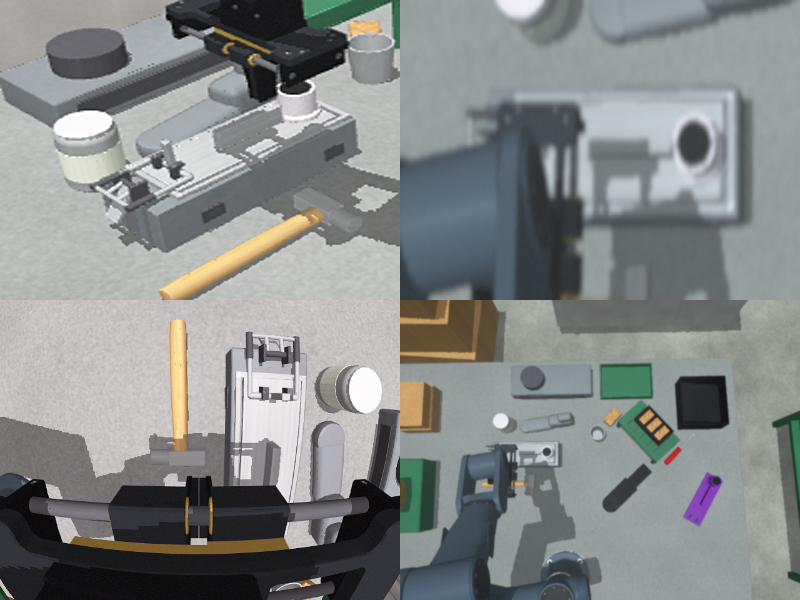

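The final picture shows the cover flat in the recess, the loop level with its bar behind the horns (side view about (165,175)), and the lever folded down at about 2.5 with nothing touching it. The hammer, can, last, tin and the rest are in their places.

```bash
python3 -c "
from h import *
print(bot.finish_job())"
```

```text
the job is handed in; nothing more can be done
None
```

The job is handed in at about 42 s, with the cover seated in the recess, the bar behind both horns and the lever locked past dead centre; joint 6 briefly read 2.854 against its 2.85 limit, and I set the cover down twice more on the table to re-grip it.

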